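# Gauge from the drawer to the magnifier

## Task

Pull the drawer of the blue cabinet wide open by its bar handle, take out the steel gauge block (leave the hex key in the drawer) and lay it flat, without dropping it, centred and square in the white outline on the green mat. Then swing the magnifier arm by its red peg until the lens is centred over the gauge block, and let go. Do not shift the punch, the bolt or the clip standing near the work; the drawer may stay open.

Things in the scene. Friction and masses are not known exactly. Their poses are not given: they have to be found in the camera images.
- cabinet: low blue steel instrument cabinet, fixed to the table, 180 (its x) x 160 (its y) x 68 mm high (70 over the black rubber top mat); origin at the centre of its underside, z up; its front, with the drawer, looks to its own -x. The drawer's front plate is 9 mm thick, inner face at the cabinet's x = -0.090 when shut, top edge 67 mm above the table
- drawer (a joint): the cabinet's drawer: 0 shut, grows as it slides out along the cabinet's -x, stop at 0.120 m; sliding friction 1.5 N, stays where it is left. Open tray: inner floor 18 mm above the table, side walls up to 50 mm; a divider along the slide, 26 mm to the cabinet's -y of the middle, parts it: gauge block on the +y side, hex key on the -y side
- drawer_handle (a point): middle of the drawer's aluminium bar handle: a round bar 11 mm thick and 100 mm long along the cabinet's y, its axis 40 mm in front of the drawer's front plate and 48 mm above the table, with stems at 44 mm either side of the middle
- gauge_mid (a point): centre (half-way up) of the steel gauge block, 22 (x) x 56 (y) x 12 (z) mm, loose, about 0.12 kg, with two slots in its top face; lies flat in the drawer, its y being its long axis; grasp it across the 22 mm
- mat: green inspection mat, fixed, 100 (x) x 110 (y) x 3 mm; origin at the centre of its underside; the printed white outline, 34 (x) x 68 (y) mm, is centred on it, long side along the mat's y
- mat_mid (a point): centre of the white outline, on the mat's top face (3 mm above the table)
- pivot (a point): on the vertical axis of the magnifier's swing arm, 165 mm above the table, at the top of a post on a grey foot of 100 mm diameter fixed to the table; the post and hub under the arm reach no higher than 184 mm
- lens_arm (a joint): angle of the magnifier arm about its vertical axis in rad: at 0 it points along the foot's own -y, growing anticlockwise seen from above; range -0.9 to 2.3; held by friction (0.12 N m), stays where released. The arm is a 10 mm thick bar, level, 165 mm above the table
- magnifier: foot of the magnifier, fixed; origin at the centre of its underside, z up
- lens_mid (a point): centre of the magnifier's lens, 90 mm outside diameter of the black rim, 10 mm thick, 165 mm above the table, 150 mm from the pivot axis
- lens_grip (a point): grip point on the red vertical peg of the arm, 14 mm diameter, which stands on the arm 85 mm from the pivot axis; the point is 197 mm above the table, the peg's top 215 mm, the arm's top 170 mm
- key_mid (a point): black 6 mm hex key, 33 x 98 x 7 mm, loose in the drawer behind the divider; centre of its bounding box, half-way up; to be left in the drawer
- spare_punch: dark steel punch standing upright, 16 mm diameter, 53 mm high, loose; origin at its underside; bystander
- bolt_1: steel bolt standing on its head, 13 x 15 x 36 mm, loose; origin at its underside; bystander
- clip_7: black moulded clip, 47 x 74 x 31 mm, loose; origin at its underside; bystander
Mind the look-alikes: they are no part of the job. There is more than one size of the mat; the one meant has the size given above.

How it is judged:
By the outcome, as a careful person would: the job done as asked, in the order asked, and still so for the second after the job is handed in, with the robot touching nothing.
It also fails if it takes over 67 s, if anything falls off the work surface, if the arm or the gripper's body presses on something with over 40 N, if the wrist force passes 120 N, or if a joint passes its speed limit or range.

## Robot

A 6-joint arm with a two-finger parallel gripper is mounted at the origin on a cart in front of the work surface, level with it; the furniture and walls round the work are solid. World frame = base frame: x ahead of the robot, y to its left, z up, the work surface at z = 0. Lengths are in m, angles in rad, forces in N, time in s.
With the tool pointing down it reaches from about 0.275 to 0.75 m from the base axis. Payload 10.2 kg.
Tool frame: the origin (TCP) lies midway between the tips of the shut fingers; the grasp point (between the pads) lies 19 mm behind it (robot.grip_depth is the distance from the TCP to the grasp point, in m); z points along the fingers, y is the direction in which the jaws open and shut (so a half turn about z gives the same grasp; the last joint's range is limited). The gripper opens to 85 mm and grips with 20 to 120 N. Pads are 22 mm wide; open, the fingers measure 114 mm over their backs; the gripper's body (76 mm by 85 mm) begins 54 mm behind the grasp point. The pads swing forward as they close: fully open they stand 13 mm farther back than shut.
Start: joints at [0.995, 0.313, 1.498, -0, 1.331, -0.223], TCP at [0.181, 0.493, 0.231] pointing down, gripper open.
Joint ranges: [-2.94, 2.94], [-0.97, 2.17], [0.19, 2.56], [-1.23, 4.37], [0.02, 3.11], [-2.88, 2.88]. Speed limits (rad/s): [2.39, 2.39, 3.01, 3.14, 3.14, 3.14].

## Interface

Orientations are given as a unit quaternion [x, y, z, w].
In Python, from station import robot, vision, spotter gives the robot as it stands. The module is installed in compiled form; this text tells all that it offers.
- The arm moves only by the tool move_arm, never from a script. Its argument "rows" is text: rows parted by semicolons, each of 5 numbers parted by spaces: the shift along the tool's x, y, z each as a share of 0.04 m, from -1 to 1, then the turn about the tool's z as a share of 0.1 rad, from -1 to 1, then the opening, from 0 (shut) to 1 (fully open). In form: tx ty tz spin grip; .... A call has 1 to 5 rows; each row shifts and turns the commanded pose from where the row before left it, along the tool's axes as they then stand; what a row does not reach is not made up. A row lasts 1/8 s, in which the tool goes at most 62.5 mm and 10.7 degrees, less where a joint would pass 70% of its speed; a pose out of reach is approached as far as the arm can. A call with a number of a shift or a turn outside -1 to 1 is refused whole. A call with a gripper value outside its range is refused whole. The fingers move at their own pace and stop on an object; "grip_force" is the grip in N (left out, the last holds). Time passes only in rows, so rows that do not move let the fingers close. It gives the time, the measured TCP pose, the force and the opening at its end, in the units of the state.
- robot.read_state(): the state, without advancing time (a new reading comes with each control period).
- vision.grab_frame(name): name is "scene" or "top" or "wrist"; returns a dict with "pixels" (384x512x3 uint8, red, green, blue), "depth" (384x512 float32, m along the optical axis (not along the pixel's ray), 0 where there is no reading), "K" (3x3 intrinsics, pixels), "world_from_camera" (4x4, takes a point from camera to world coordinates); the wrist camera has in their place "T_tool_cam" (4x4, takes a point from camera to tool coordinates, whose origin is the TCP and whose axes are the flange's). Camera axes: x right, y up, looking along -z (the intrinsics and any distortion apply to the point x, -y, -z); pixel columns grow to the right and rows downward; lengths in m; the calibration is good to about 2 mm. The wrist camera is an equidistant fisheye: a pixel r from the principal point sees the ray r / f radians off the axis. A picture is of the moment at which its call begins: read the wrist's pose just before it.
- robot.sign_off(): hands the job in, once; it reports no verdict.
Trained networks look in a picture, given as the dict that the camera call returned (one of the last four; its "shot" number tells which), for a name from the list of things; names that differ only in an ending like _2 or _b are one class to them, and where a whole thing is asked for, a point or a joint stands for the part that bears it (a point fixed in the world has none). Each returns a list of dicts, best first, with "score" (0 to 1); they miss things now and then, are a little off and sometimes report something else, mostly with a low value. They report only what shows in the picture. A call takes as long as a camera call. They do not tell look-alikes from the thing itself.
- spotter.outline_of(thing, picture): "mask" (384x512 bool, what is visible of it) and "position" ([column, row] in pixels, amid what is visible of it).
The state is a dict: "clock": time; "joint_pos": joint angles; "qd": joint speeds; "joint_torque": joint torques, N m; "tcp_pos": TCP position; "ee_rot": TCP orientation; "force": force on the tool from outside, world axes, zero at the start; "torque": the same for the moment, N m; "width": opening from 0.0 (shut) to 1.0 (fully open).
Only numpy, scipy, OpenCV 4.12 (cv2) and the standard library are available. Lean on these libraries where they do the work, as an engineer would, in place of code of your own. Each camera call takes 0.05 s, during which the arm holds its last target.

## Working session

There is one attempt and no reset: what is moved stays moved. The work goes in short steps, Python scripts to look and compute and a tool call to move; the robot and the scene stay as the last step left them, time stands still between calls to the robot, and variables do not carry over. Pictures are saved under pics/ and viewed, and the job is handed in when it is done.

Besides the shell and the picture viewer there is one more tool, called after "Emit:" in YAML: its name, and indented under it one key for each argument. move_arm: Moves the arm, as the interface text tells. Shift numbers are shares of 0.04 m and turn numbers shares of 0.1 rad, none past 1 either way. Its arguments: {"type":"object","properties":{"rows":{"type":"string"},"grip_force":{"type":"number"}},"required":["rows"]}

```bash
mkdir -p pics; ls
cat > h.py <<'E'
import numpy as np, cv2, pickle
from station import robot, vision, spotter
def save(n,im,s=1.5):
    cv2.imwrite('pics/'+n,cv2.resize(cv2.cvtColor(im,cv2.COLOR_RGB2BGR),None,fx=s,fy=s,interpolation=cv2.INTER_CUBIC))
E
python3 - <<'E'
from h import *
s=robot.read_state(); print(s)
for n in ("scene","top","wrist"):
    f=vision.grab_frame(n); save(n+'0.png',f['pixels']); pickle.dump(f,open(n+'0.pkl','wb'))
    print(n,f['K'],f.get('world_from_camera',f.get('T_tool_cam')),[k for k in f])
E
```

```text
pics
{'clock': 0.0, 'joint_pos': array([ 9.94573501e-01,  3.13466763e-01,  1.49843097e+00, -3.15277560e-05,
        1.33099578e+00, -2.23410648e-01]), 'qd': array([-0.00100219,  0.00123361, -0.00034339, -0.00020805, -0.0006632 ,
       -0.00015655]), 'joint_torque': array([-3.91747235e-04, -4.12252343e+01, -2.59744102e+01, -2.20333741e-04,
        4.15917064e-03,  4.02602410e-06]), 'tcp_pos': array([0.1812893 , 0.49243441, 0.2307288 ]), 'ee_rot': array([ 1.75488845e-01,  9.84481204e-01, -6.05088983e-04, -2.39075576e-04]), 'force': array([-0.0270226 , -0.2536315 ,  0.76208001]), 'torque': array([0.0342559 , 0.02418543, 0.01663435]), 'width': 1.0018212053264026}
scene [[428.88148564   0.         256.19009133]
 [  0.         428.88148564 187.54958482]
 [  0.           0.           1.        ]] [[ 0.64326068  0.54836735 -0.53433038 -0.08939738]
 [-0.76545576  0.44499    -0.46482404 -0.51796169]
 [-0.01712265  0.70800929  0.70599551  0.93167033]
 [ 0.          0.          0.          1.        ]] ['pixels', 'depth', 'K', 'world_from_camera', 'shot']
top [[395.38725597   0.         259.76126148]
 [  0.         395.38725597 192.64105237]
 [  0.           0.           1.        ]] [[ 0.01412133  0.99176722 -0.12727282  0.35076946]
 [-0.99960115  0.01088897 -0.02605715 -0.017811  ]
 [-0.02445676  0.12759001  0.99152542  1.38144201]
 [ 0.          0.          0.          1.        ]] ['pixels', 'depth', 'K', 'world_from_camera', 'shot']
wrist [[297.31863964   0.         257.10809547]
 [  0.         297.31863964 193.89311824]
 [  0.           0.           1.        ]] [[ 6.26368802e-04  9.53740974e-01  3.00628945e-01  7.61272239e-02]
 [ 9.99999793e-01 -5.53491559e-04 -3.27583540e-04  1.16866525e-03]
 [-1.46034261e-04  3.00629088e-01 -9.53741123e-01 -1.42164858e-01]
 [ 0.00000000e+00  0.00000000e+00  0.00000000e+00  1.00000000e+00]] ['pixels', 'depth', 'K', 'T_tool_cam', 'shot']
```

View pics/scene0.png

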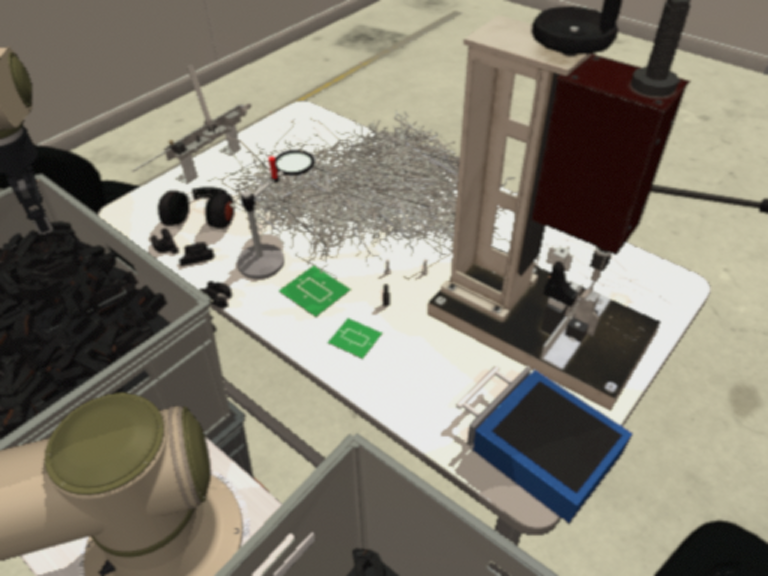

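View pics/top0.png

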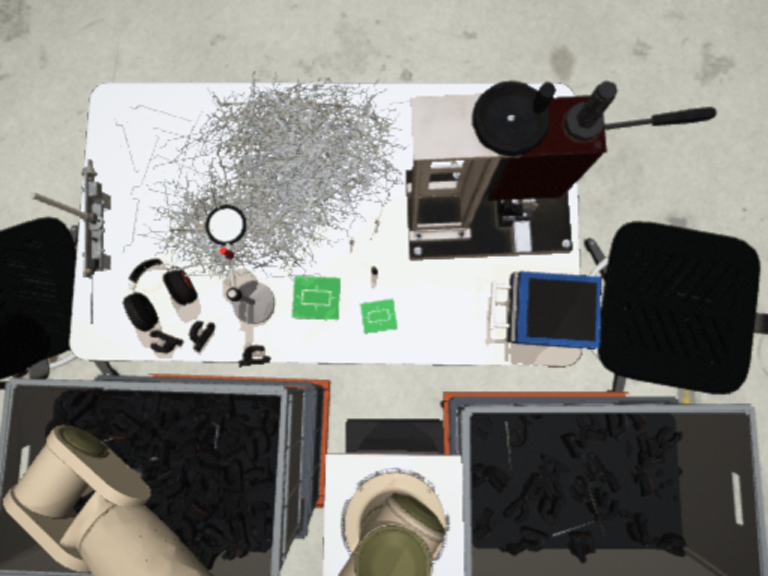

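View pics/wrist0.png

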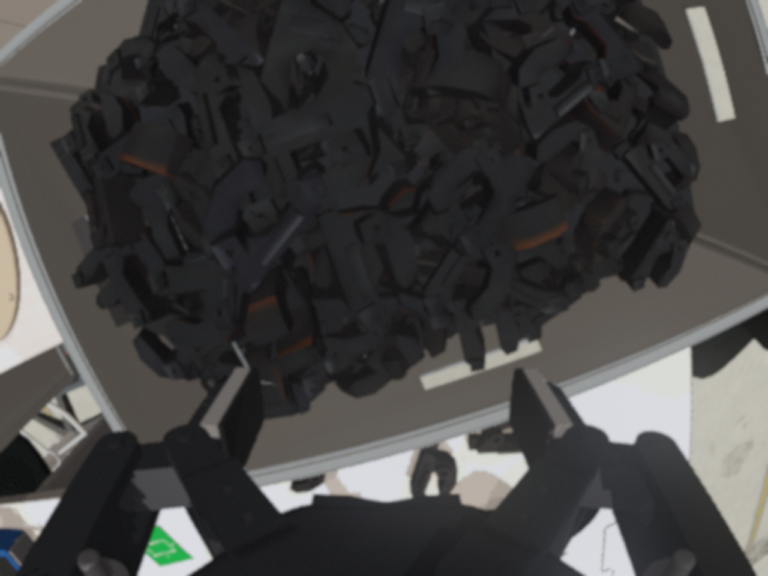

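```bash
cat >> h.py <<'E'
def cloud(f,mask=None,W=None):
    K=f['K'];d=f['depth']; v,u=np.nonzero((d>0)&(mask if mask is not None else True))
    z=d[v,u]; p=np.stack([(u-K[0,2])/K[0,0]*z,-(v-K[1,2])/K[1,1]*z,-z,np.ones_like(z)])
    return (f['world_from_camera']@p)[:3].T
def px(f,P):
    T=np.linalg.inv(f['world_from_camera']);p=T[:3,:3]@np.asarray(P,float)+T[:3,3]
    K=f['K'];return K[0,0]*p[0]/-p[2]+K[0,2],K[1,2]-K[1,1]*p[1]/-p[2]
def ray(f,u,v,z):
    K=f['K'];T=f['world_from_camera'];d=T[:3,:3]@np.array([(u-K[0,2])/K[0,0],-(v-K[1,2])/K[1,1],-1.])
    o=T[:3,3];return o+d*(z-o[2])/d[2]
E
python3 - <<'E'
from h import *
f=pickle.load(open('top0.pkl','rb'));g=pickle.load(open('scene0.pkl','rb'))
F={}
for n,o in(('top',f),('scene',g)):
    fr=vision.grab_frame(n)
    for t in('cabinet','drawer','mat','magnifier','lens_mid','lens_grip','drawer_handle','spare_punch','bolt_1','clip_7'):
        for r in spotter.outline_of(t,fr)[:3]:
            c=cloud(fr,r['mask'])
            print(n,t,round(r['score'],2),np.round(r['position']),r['mask'].sum(),len(c) and np.round(np.median(c,0),3), len(c) and np.round(np.percentile(c,[3,97],axis=0),3).tolist())
E
```

```text
top cabinet 0.71 [367. 205.] 3181 [ 0.479 -0.343  0.068] [[0.404, -0.442, 0.017], [0.556, -0.225, 0.074]]
top cabinet 0.64 [213. 198.] 885 [0.504 0.192 0.003] [[0.457, 0.141, -0.003], [0.553, 0.243, 0.009]]
top drawer 0.95 [340. 204.] 474 [ 0.487 -0.253  0.051] [[0.421, -0.276, 0.0], [0.554, -0.209, 0.07]]
top mat 0.96 [212. 198.] 914 [0.507 0.192 0.003] [[0.458, 0.141, -0.003], [0.557, 0.245, 0.009]]
top mat 0.81 [252. 210.] 454 [0.466 0.045 0.002] [[0.431, 0.009, -0.003], [0.498, 0.083, 0.008]]
top mat 0.27 [168. 237.] 194 [0.364 0.336 0.02 ] [[0.347, 0.298, -0.004], [0.392, 0.368, 0.033]]
top magnifier 0.84 [153. 179.] 1414 [0.543 0.347 0.165] [[0.455, 0.3, 0.01], [0.675, 0.396, 0.183]]
top lens_mid 0.63 [152. 155.] 723 [0.63  0.355 0.168] [[0.488, 0.327, 0.163], [0.675, 0.399, 0.19]]
top lens_grip 0.74 [153. 151.] 741 [0.633 0.358 0.168] [[0.489, 0.327, 0.161], [0.681, 0.402, 0.185]]
top drawer_handle 0.61 [335. 205.] 472 [ 0.486 -0.253  0.052] [[0.416, -0.276, 0.012], [0.555, -0.209, 0.07]]
top drawer_handle 0.18 [366. 205.] 3188 [ 0.479 -0.342  0.068] [[0.404, -0.442, 0.019], [
[... 774 characters left out ...]
[0.619 0.346 0.167] [[0.484, 0.32, 0.091], [0.678, 0.433, 0.208]]
scene drawer_handle 0.74 [320. 263.] 536 [ 0.477 -0.257  0.054] [[0.408, -0.269, 0.027], [0.554, -0.212, 0.068]]
scene spare_punch 0.56 [364. 292.] 6489 [ 0.46  -0.359  0.067] [[0.397, -0.447, 0.018], [0.552, -0.233, 0.071]]
scene spare_punch 0.56 [172. 150.] 1406 [0.514 0.337 0.092] [[0.452, 0.292, 0.0], [0.675, 0.43, 0.187]]
scene spare_punch 0.53 [255. 198.] 93 [0.568 0.051 0.019] [[0.562, 0.046, -0.003], [0.608, 0.088, 0.055]]
scene bolt_1 0.47 [258. 196.] 66 [0.567 0.05  0.028] [[0.562, 0.045, 0.002], [0.576, 0.058, 0.055]]
scene clip_7 0.77 [147. 194.] 209 [0.364 0.32  0.019] [[0.352, 0.292, 0.002], [0.39, 0.347, 0.031]]
```

Run:
```python
from h import *
f=pickle.load(open('top0.pkl','rb'))
c=f['pixels']
save('tcrop1.png',c[140:260,60:270],3.8)
save('tcrop2.png',c[160:250,300:420],6)
g=pickle.load(open('scene0.pkl','rb'))['pixels']
save('scrop2.png',g[230:350,280:430],5)
save('scrop1.png',g[90:230,130:300],4.5)
```

```text
(no output)
```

View pics/tcrop1.png

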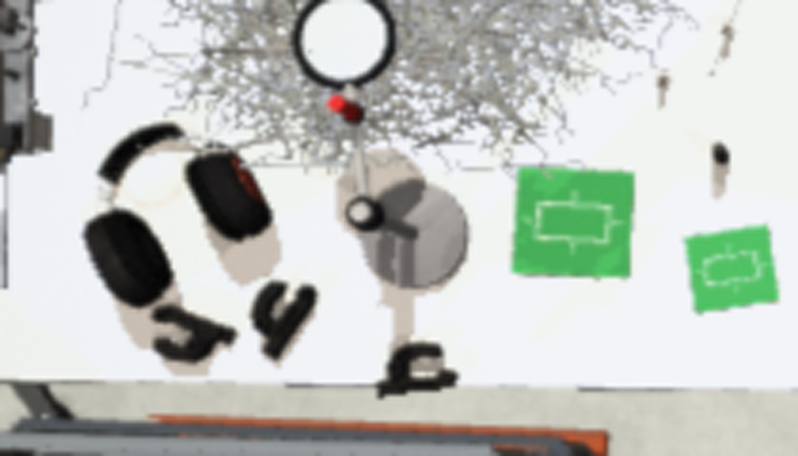

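View pics/tcrop2.png

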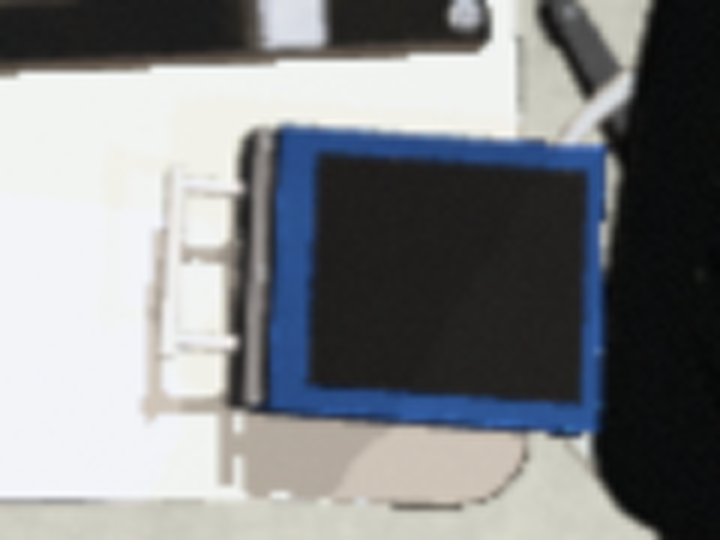

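View pics/scrop2.png

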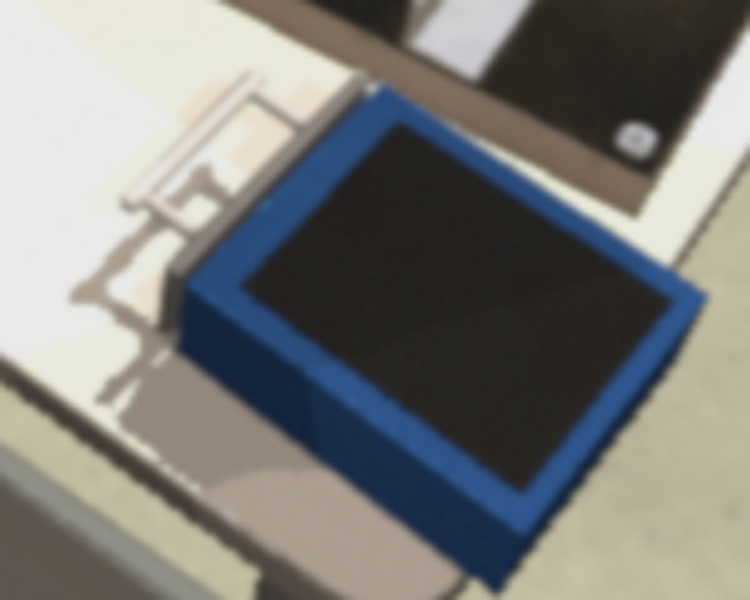

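View pics/scrop1.png

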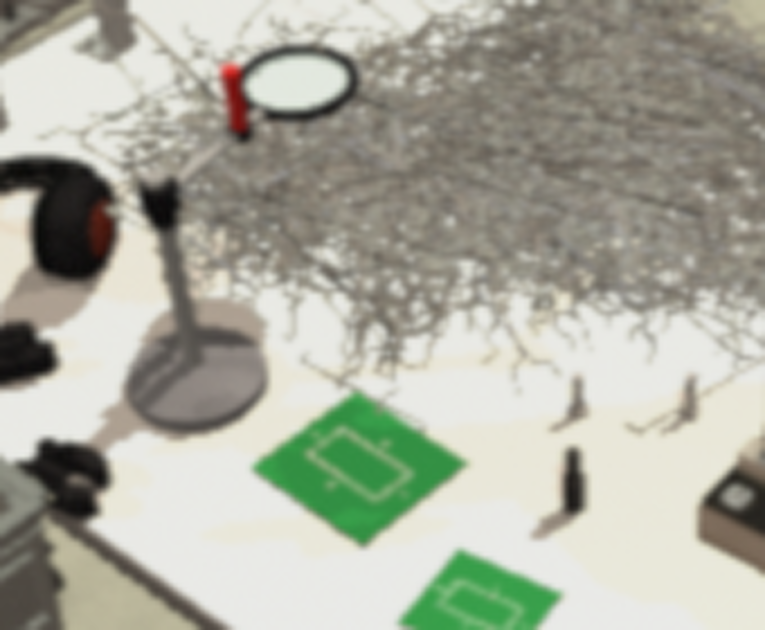

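Run:
```python
from h import *
for n in('top','scene'):
    f=pickle.load(open(n+'0.pkl','rb'));im=f['pixels'];d=f['depth']
    hsv=cv2.cvtColor(im,cv2.COLOR_RGB2HSV)
    P=np.full(im.shape,np.nan); v,u=np.nonzero(d>0); P[v,u]=cloud(f)
    X,Y,Z=P[...,0],P[...,1],P[...,2]
    def rect(m,nm,plane=None):
        if plane is not None: p=np.array([ray(f,u,v,plane)[:2] for v,u in zip(*np.nonzero(m))])
        else: p=P[m][:,:2]
        (c,s,a)=cv2.minAreaRect((p*1000).astype(np.float32)); print(n,nm,len(p),np.round(c,1),np.round(s,1),round(a,1))
    H=hsv[...,0];S=hsv[...,1];V=hsv[...,2]
    green=(H>50)&(H<80)&(S>110)
    for nm,yl in(('big',(.12,.28)),('small',(-.02,.1))):
        m=green&(Y>yl[0])&(Y<yl[1])&(X>.4)&(X<.6); rect(m,nm,.003)
        w=(X>.4)&(X<.6)&cv2.erode(cv2.morphologyEx(m.astype(np.uint8),cv2.MORPH_CLOSE,np.ones((9,9))),np.ones((3,3))).astype(bool)&~green
    m=(H>100)&(H<125)&(S>120)&(Z>.055)&(Z<.08)&(X>.36)&(Y<-.2); 
    p=P[m]
    rect(m,'blue top',.068)
    m=(Z>.03)&(Z<.062)&(Y>-.24)&(Y<-.18)&(X>.38)&(X<.58); p=P[m]
    if len(p): print(n,'handle',len(p),np.round(np.percentile(p,[2,50,98],axis=0),3).tolist()); 
    red=((H<8)|(H>172))&(S>150)&(X>.4)&(X<.7)&(Y>.3)&(Y<.45)&(Z>.16)
    p=P[red]; print(n,'red',len(p),np.round(np.percentile(p,[5,50,95],axis=0),3).tolist()); 
    print('red top px', np.argwhere(red).min(0), np.argwhere(red).mean(0))
    rim=(V<60)&(Z>.15)&(Z<.18)&(X>.57)&(X<.70)&(Y>.28)&(Y<.43)
    pr=np.array([ray(f,u,v,.170)[:2] for v,u in zip(*np.nonzero(rim))])
    rect(rim,'rim',.170); (c,r)=cv2.minEnclosingCircle((pr*1000).astype(np.float32)); print('circ',c,r)
    hub=(Z>.171)&(Z<.19)&(X>.45)&(X<.53)&(Y>.28)&(Y<.38); p=P[hub]; print('hub',len(p),np.round(np.mean(p,0),3),np.round(np.ptp(p,0),3))
    ft=(Z>.006)&(Z<.03)&(X>.42)&(X<.55)&(Y>.25)&(Y<.4);rect(ft,'foot')
```

```text
top big 707 [506.7 191.7] [104.9  96.2] 88.0
top small 368 [465.5  44.3] [67.5 74.1] 10.2
top blue top 843 [ 478.1 -356.7] [179.7 157. ] 86.7
top handle 138 [[0.438, -0.238, 0.046], [0.484, -0.214, 0.052], [0.539, -0.206, 0.058]]
top red 29 [[0.571, 0.346, 0.173], [0.574, 0.349, 0.202], [0.58, 0.354, 0.218]]
red top px [165 147] [168.         150.37931034]
top rim 106 [634.3 356.2] [98.1 82.8] 49.0
circ (625.5804443359375, 358.63592529296875) 55.95050811767578
hub 72 [0.495 0.338 0.179] [0.05  0.026 0.016]
top foot 578 [484.6 322.6] [143.  128.3] 89.5
scene big 631 [505.6 188.6] [103.3  94.2] 87.8
scene small 421 [464.1  41.3] [66.8 72.7] 9.5
scene blue top 1733 [ 473.7 -360.6] [181.2 163.7] 86.3
scene handle 223 [[0.435, -0.238, 0.046], [0.48, -0.22, 0.051], [0.536, -0.21, 0.055]]
scene red 42 [[0.571, 0.342, 0.171], [0.575, 0.345, 0.193], [0.581, 0.35, 0.215]]
red top px [105 180] [111.54761905 182.        ]
scene rim 28 [613.3 327.6] [18.7 92.5] 74.6
circ (614.38671875, 331.64227294921875) 46.51695251464844
hub 62 [0.492 0.332 0.178] [0.037 0.031 0.014]
scene foot 531 [493.7 335.2] [102.2 101.4] 15.3
```

Emit:
move_arm:
  rows: "-1 0 0 -1 1; -1 0 0 -1 1; -1 0 0 -0.9 1; -1 -0.5 0 0 0.6; -0.5 -1 0 0 0.6"

```text
clock: 1.88
tcp_pos: [0.3549, 0.3984, 0.2308]
ee_rot: [0.031, 1.0, -0.0, -0.0]
force: [0.5, -0.0, 0.3]
width: 0.612
```

```bash
cat >> h.py <<'E'
from scipy.spatial.transform import Rotation as R
def go(target,yawdeg=None):
    "tool-frame deltas in row units; yawdeg = world direction of tool y"
    s=robot.read_state();r=R.from_quat(s['ee_rot']).as_matrix()
    yaw=np.degrees(np.arctan2(r[1,1],r[0,1]))
    d=(np.asarray(target)-s['tcp_pos'])
    print('t',round(s['clock'],2),'tcp',np.round(s['tcp_pos'],4),'yaw',round(yaw,2),'tiltz',np.round(r[:,2],3),'F',np.round(s['force'],1),'w',round(s['width'],3),'q',np.round(s['joint_pos'],2))
    if yawdeg is not None:
        dy=(yawdeg-yaw+90)%180-90; print('spin units',round(-np.radians(dy)/.1,2),'(after-spin frame:)')
        a=np.radians(yaw+dy);r=np.array([[np.sin(a),np.cos(a),0],[-np.cos(a),np.sin(a),0],[0,0,-1]])
    print('units',np.round(r.T@d/.04,2))
def wcloud_ray(f,s,u,v,z):
    "wrist pixel -> world at height z"
    K=f['K'];x=(u-K[0,2])/K[0,0];y=(v-K[1,2])/K[1,1];t=np.hypot(x,y)
    k=np.sin(t)/t if t>1e-9 else 1
    d=np.array([x*k,-y*k,-np.cos(t)]);r=R.from_quat(s['ee_rot']).as_matrix();T=f['T_tool_cam']
    o=r@T[:3,3]+s['tcp_pos'];d=r@(T[:3,:3]@d);return o+d*(z-o[2])/d[2]
def wpx(f,s,P):
    K=f['K'];r=R.from_quat(s['ee_rot']).as_matrix();T=f['T_tool_cam']
    p=T[:3,:3].T@(r.T@(np.asarray(P)-s['tcp_pos'])-T[:3,3])
    t=np.arctan2(np.hypot(p[0],p[1]),-p[2]);h=np.hypot(p[0],p[1])
    return np.array([K[0,2]+K[0,0]*t*p[0]/h,K[1,2]-K[1,1]*t*p[1]/h])
def look(n,s=1.5):
    st=robot.read_state();f=vision.grab_frame('wrist');f['st']=st;pickle.dump(f,open(n+'.pkl','wb'));save(n+'.png',f['pixels'],s);return f,st
E
python3 -c "
from h import *
go([.465,-.215,.2],86.5)"
```

```text
t 1.88 tcp [0.3549 0.3984 0.2308] yaw 86.39 tiltz [-0. -0. -1.] F [ 0.5 -0.   0.3] w 0.612 q [ 0.62  0.33  1.47 -0.    1.34 -0.88]
spin units -0.02 (after-spin frame:)
units [  3.68 -15.14   0.77]
```

```bash
sed -i 's/r=np.array(\[\[np.sin(a),np.cos(a),0\],\[-np.cos(a),np.sin(a),0\]/r=np.array([[-np.sin(a),np.cos(a),0],[np.cos(a),np.sin(a),0]/' h.py
python3 -c "
from h import *
go([.465,-.215,.2],86.5)"
```

```text
t 1.88 tcp [0.3549 0.3984 0.2308] yaw 86.39 tiltz [-0. -0. -1.] F [ 0.5 -0.   0.3] w 0.612 q [ 0.62  0.33  1.47 -0.    1.34 -0.88]
spin units -0.02 (after-spin frame:)
units [ -3.68 -15.14   0.77]
```

Emit:
move_arm:
  rows: "-0.25 -1 0 0 0.35; -0.25 -1 0 0 0.35; -0.25 -1 0 0 0.35; -0.25 -1 0 0 0.35; -0.25 -1 0 0 0.35"

```text
clock: 2.5
tcp_pos: [0.3908, 0.1951, 0.2314]
ee_rot: [0.031, 1.0, 0.0, 0.0]
force: [0.1, -0.6, 0.2]
width: 0.347
```

Emit:
move_arm:
  rows: "-0.25 -1 0 0 0.35; -0.25 -1 0 0 0.35; -0.25 -1 0 0 0.35; -0.25 -1 0 0 0.35; -0.25 -1 0 0 0.35"

```text
clock: 3.12
tcp_pos: [0.4281, -0.0077, 0.2314]
ee_rot: [0.031, 1.0, -0.0, 0.0]
force: [0.5, 0.7, 0.0]
width: 0.354
```

Emit:
move_arm:
  rows: "-0.25 -1 0 0 0.35; -0.25 -1 0 0 0.35; -0.25 -1 0 0 0.35; -0.25 -1 0.5 0 0.35; 0 0 0 0 0.35"

```text
clock: 3.75
tcp_pos: [0.4575, -0.1703, 0.2099]
ee_rot: [0.033, 0.999, 0.001, -0.001]
force: [-0.3, 0.2, -0.3]
width: 0.349
```

```bash
python3 -c "
from h import *
go([.4845,-.215,.04],86.5)
look('w1')"
```

```text
t 3.75 tcp [ 0.4575 -0.1703  0.2099] yaw 86.23 tiltz [-0.002  0.001 -1.   ] F [-0.3  0.2 -0.3] w 0.349 q [-0.6   0.25  1.64 -0.    1.26 -2.1 ]
spin units -0.05 (after-spin frame:)
units [-0.74 -1.07  4.25]
```

View pics/w1.png

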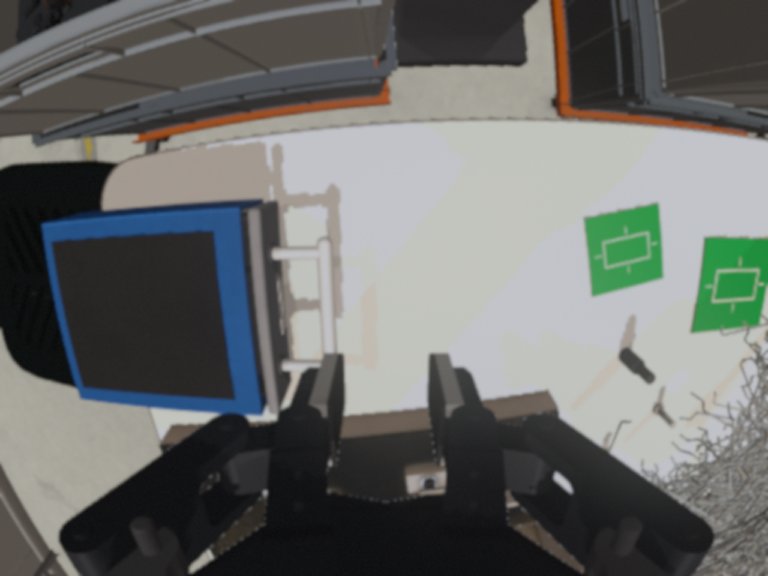

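```bash
python3 -c "
from h import *
f=pickle.load(open('w1.pkl','rb'));s=f['st']
for a in((322,254),(330,366),(325,240),(329,378)): print(a,np.round(wcloud_ray(f,s,a[0]/1.5,a[1]/1.5,.048),4))
m=f['pixels'];d=f['depth'];print(d[200,216],d[100,100])
for P in ((.4845,-.22,.048),(.506,.19,.003)): print(wpx(f,s,P)*1.5)
save('w1c.png',m[150:260,170:240],7)
"
```

```text
(322, 254) [ 0.4471 -0.2133  0.048 ]
(330, 366) [ 0.5345 -0.2169  0.048 ]
(325, 240) [ 0.4373 -0.2102  0.048 ]
(329, 378) [ 0.545  -0.2189  0.048 ]
0.31576172 0.96552426
[318.26566503 304.75310142]
[734.56538067 282.70190583]
```

View pics/w1c.png

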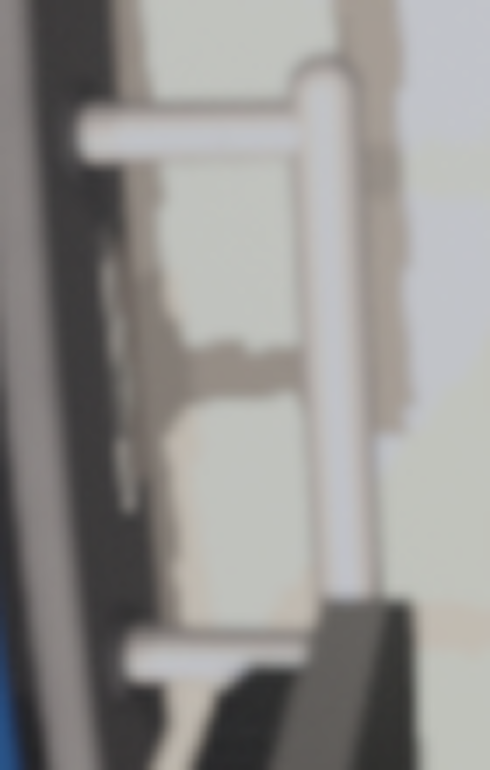

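```bash
python3 -c "
from h import *
go([.487,-.2145,.029],86.8)"
```

```text
t 3.8 tcp [ 0.4576 -0.1691  0.2107] yaw 86.31 tiltz [-0.001  0.001 -1.   ] F [-0.3  0.4  0.6] w 0.349 q [-0.59  0.25  1.64  0.    1.26 -2.1 ]
spin units -0.09 (after-spin frame:)
units [-0.8  -1.09  4.54]
```

Emit:
move_arm:
  rows: "-0.4 -0.55 0.4 -0.09 0.35; -0.4 -0.54 0.8 0 0.35; 0 0 1 0 0.35; 0 0 1 0 0.35; 0 0 0 0 0.35"

```text
clock: 4.42
tcp_pos: [0.4865, -0.2123, 0.082]
ee_rot: [0.026, 1.0, 0.001, -0.002]
force: [0.5, 0.0, 0.2]
width: 0.349
```

```bash
python3 -c "
from h import *
go([.487,-.2145,.029],86.8)
look('w2')"
```

```text
t 4.42 tcp [ 0.4865 -0.2123  0.082 ] yaw 86.98 tiltz [-0.004  0.003 -1.   ] F [0.5 0.  0.2] w 0.349 q [-0.63  0.49  1.66  0.    1.   -2.15]
spin units 0.03 (after-spin frame:)
units [-0.02 -0.05  1.33]
```

View pics/w2.png

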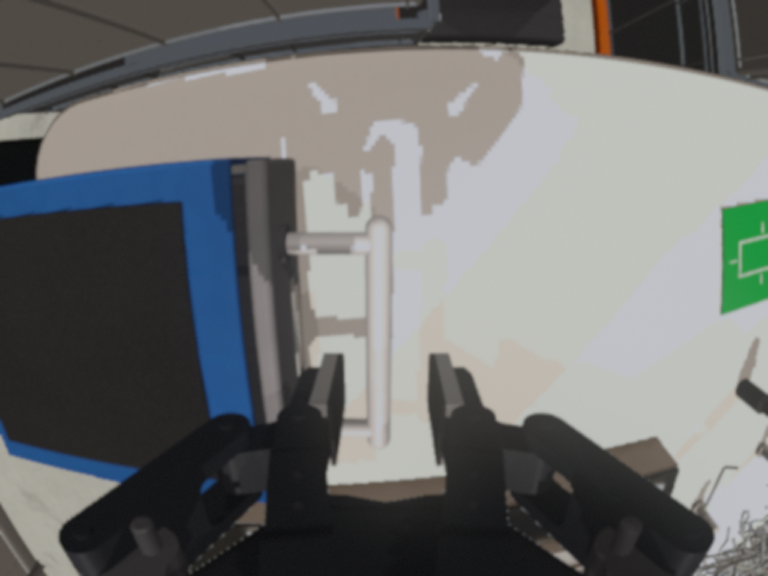

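Emit:
move_arm:
  rows: "0 -0.05 0.7 0 0.35; 0 0 0.6 0 0.35; 0 0 0 0 0; 0 0 0 0 0; 0 0 0 0 0"
  grip_force: 50

```text
clock: 5.1
tcp_pos: [0.4877, -0.2161, 0.0327]
ee_rot: [0.027, 1.0, -0.0, 0.001]
force: [-1.7, 1.4, 2.0]
width: 0.103
```

Emit:
move_arm:
  rows: "0 0.3 0 0 0; 0 0.6 0 0 0; 0 0.6 0 0 0; 0 0.6 0 0 0; 0 0.5 0 0 0"

```text
clock: 5.72
tcp_pos: [0.494, -0.1115, 0.0327]
ee_rot: [0.027, 1.0, -0.001, 0.002]
force: [1.7, -2.3, 4.9]
width: 0.105
```

Emit:
move_arm:
  rows: "0 0.25 0 0 0; 0 0.15 0 0 0; 0 0.08 0 0 0; 0 0 0 0 0"

```text
clock: 6.22
tcp_pos: [0.4948, -0.1, 0.0327]
ee_rot: [0.026, 1.0, -0.006, 0.002]
force: [-10.3, -48.3, -1.3]
width: 0.104
```

```bash
python3 -c "
from h import *
go([.487,-.2145,.029],86.8)
look('w3')"
```

```text
t 6.22 tcp [ 0.4948 -0.1     0.0327] yaw 87.02 tiltz [ 0.003 -0.013 -1.   ] F [-10.3 -48.3  -1.3] w 0.104 q [-0.43  0.52  1.78 -0.01  0.83 -1.94]
spin units 0.04 (after-spin frame:)
units [ 0.04 -2.87  0.09]
```

View pics/w3.png

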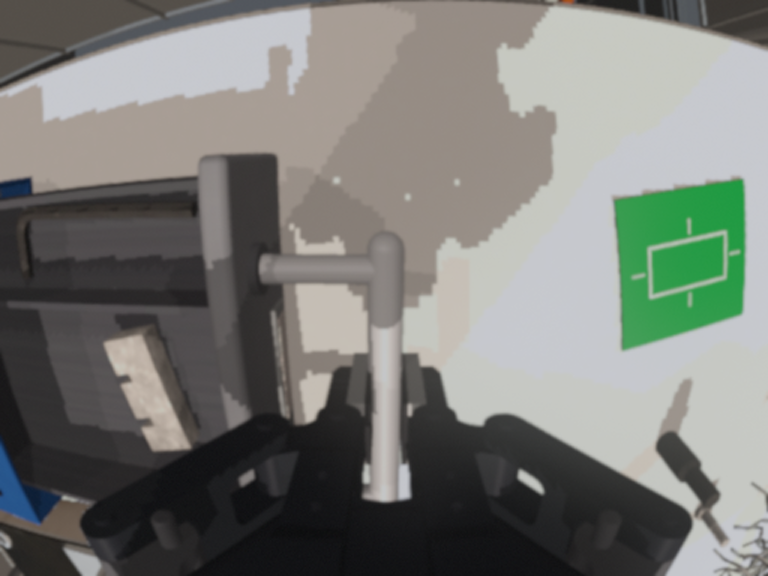

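Emit:
move_arm:
  rows: "0 -0.1 0 0 0.3; 0 0 0 0 0.35; 0 0 -0.6 0 0.35; 0 0 -1 0 0.35; 0 0 -1 0 0.35"

```text
clock: 6.9
tcp_pos: [0.4935, -0.0959, 0.1365]
ee_rot: [0.026, 1.0, 0.0, -0.0]
force: [0.0, -0.2, 0.2]
width: 0.346
```

Emit:
move_arm:
  rows: "0 0 -1 0 0.45; 0 -0.5 -1 0 0.45; 0 -0.5 0 0 0.45; 0 0 0 0 0.45"

```text
clock: 7.4
tcp_pos: [0.4911, -0.1371, 0.2144]
ee_rot: [0.027, 1.0, 0.0, -0.001]
force: [-0.2, 0.2, -0.5]
width: 0.447
```

```bash
python3 -c "
from h import *
go([.487,-.2145,.029],86.8)
look('w4')"
```

```text
t 7.4 tcp [ 0.4911 -0.1371  0.2144] yaw 86.86 tiltz [-0.001  0.001 -1.   ] F [-0.2  0.2 -0.5] w 0.447 q [-0.5   0.29  1.57  0.    1.28 -2.02]
spin units 0.01 (after-spin frame:)
units [-0.01 -1.94  4.63]
```

View pics/w4.png

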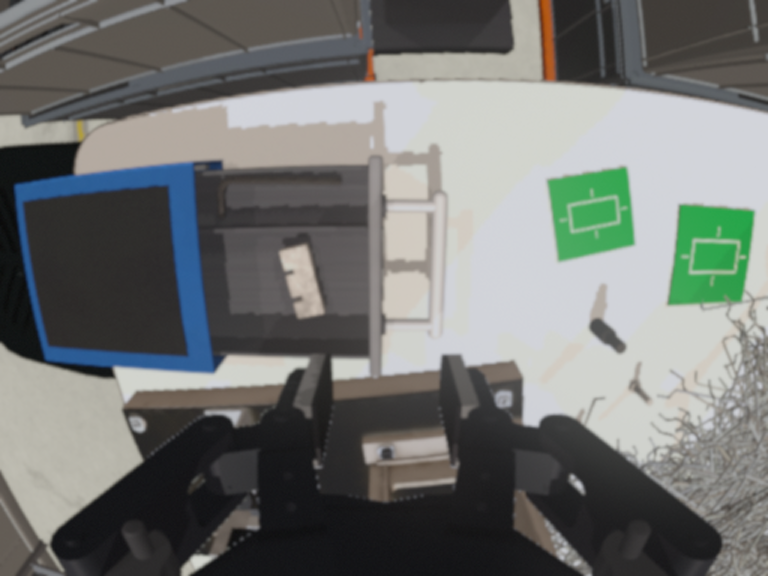

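```bash
cat >> h.py <<'E'
def blk(f,s,z=.030,roi=None,vmin=110,nm=None):
    im=f['pixels'];hsv=cv2.cvtColor(im,cv2.COLOR_RGB2HSV)
    r=spotter.outline_of('gauge_mid',f)
    return r
E
python3 - <<'E'
from h import *
f,s=look('w5')
print(np.round(wcloud_ray(f,s,441/1.5,205/1.5,.048),4),np.round(wcloud_ray(f,s,436/1.5,322/1.5,.048),4))
for r in spotter.outline_of('gauge_mid',f)[:3]:
    m=r['mask'];print(r['score'],r['position'],m.sum())
    p=np.array([wcloud_ray(f,s,u,v,.030)[:2] for v,u in zip(*np.nonzero(m))])
    print(cv2.minAreaRect((p*1000).astype(np.float32)))
    print(p.mean(0), np.median(f['depth'][m]))
save('w5c.png',f['pixels'][140:230,160:240],8)
E
```

```text
[ 0.4517 -0.0946  0.048 ] [ 0.5383 -0.1002  0.048 ]
0.96 [200.3, 186.6] 971
((506.26116943359375, -201.45419311523438), (59.0477409362793, 24.453723907470703), 9.87768268585205)
[ 0.50576017 -0.20145149] 0.34098065
```

View pics/w5c.png

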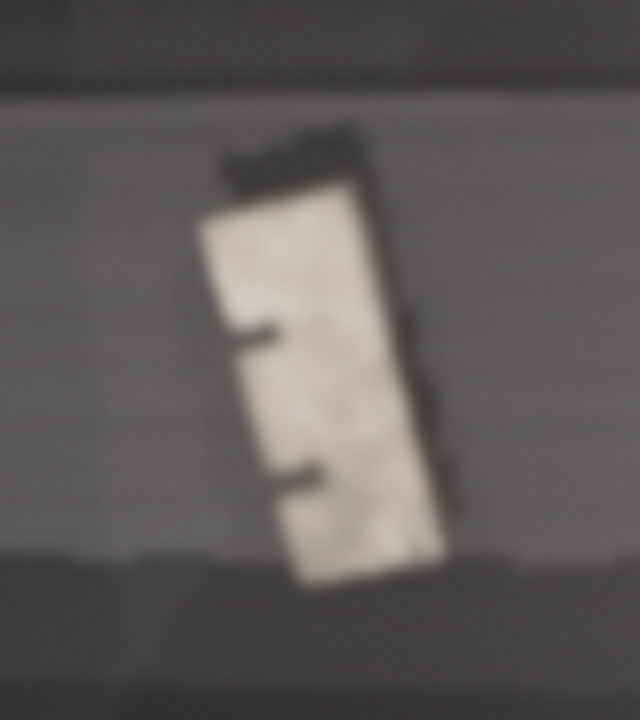

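```bash
python3 -c "
from h import *
go([.506,-.2015,.11],99.9)"
```

```text
t 7.55 tcp [ 0.4911 -0.136   0.2142] yaw 86.94 tiltz [-0.002  0.001 -1.   ] F [-0.6  0.2 -0.7] w 0.45 q [-0.5   0.29  1.57  0.    1.28 -2.02]
spin units -2.26 (after-spin frame:)
units [-0.08 -1.68  2.6 ]
```

Emit:
move_arm:
  rows: "0 -0.5 0 -1 0.5; 0 -0.6 0.4 -1 0.5; -0.08 -0.6 0.9 -0.26 0.5; 0 0 0.9 0 0.5; 0 0 0.4 0 0.5"

```text
clock: 8.18
tcp_pos: [0.4974, -0.203, 0.109]
ee_rot: [-0.086, 0.996, 0.001, -0.001]
force: [-0.5, 0.6, 0.3]
width: 0.499
```

Emit:
move_arm:
  rows: "0 0 0 0 0.5"

```text
clock: 8.3
tcp_pos: [0.498, -0.2034, 0.1108]
ee_rot: [-0.086, 0.996, 0.001, -0.001]
force: [0.1, -0.3, 0.3]
width: 0.5
```

Run:
```python
from h import *
go([.506,-.2015,.11],99.9)
f,s=look('w6')
for r in spotter.outline_of('gauge_mid',f)[:2]:
    m=r['mask'];print(r['score'],r['position'],m.sum())
    p=np.array([wcloud_ray(f,s,u,v,.030)[:2] for v,u in zip(*np.nonzero(m))])
    print(cv2.minAreaRect((p*1000).astype(np.float32)))
    print(p.mean(0), np.median(f['depth'][m]))
for P in((.506,-.2015,.03),):print(wpx(f,s,P)*1.5)
```

```text
t 8.3 tcp [ 0.498  -0.2034  0.1108] yaw 99.9 tiltz [-0.001  0.001 -1.   ] F [ 0.1 -0.3  0.3] w 0.5 q [-0.61  0.47  1.61  0.    1.06 -2.35]
spin units 0.0 (after-spin frame:)
units [-0.21  0.01  0.02]
0.61 [255.7, 206.6] 1882
((505.567138671875, -202.47940063476562), (58.57073211669922, 21.83542823791504), 8.96679401397705)
[ 0.5046273  -0.20279134] 0.23826118
[385.03184831 315.26122129]
```

View pics/w6.png

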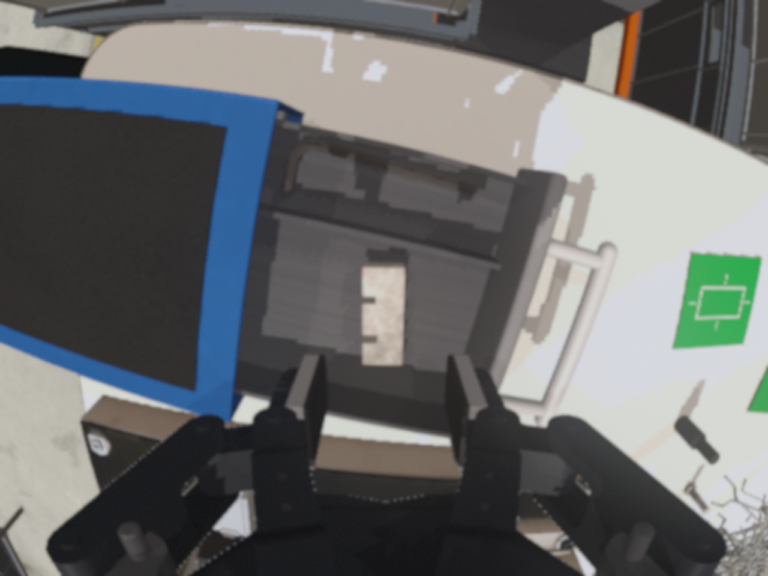

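```bash
python3 -c "
from h import *
go([.5052,-.2025,.0205],99.2)"
```

```text
t 8.4 tcp [ 0.4988 -0.2041  0.1125] yaw 99.9 tiltz [ 0.002 -0.001 -1.   ] F [ 0.  -0.2  0.8] w 0.504 q [-0.61  0.46  1.61  0.    1.07 -2.35]
spin units 0.12 (after-spin frame:)
units [-0.17  0.01  2.3 ]
```

Emit:
move_arm:
  rows: "-0.17 0.02 0.8 0.12 0.5; 0 0 0.8 0 0.5; 0 0 0.3 0 0.5; 0 0 0 0 0.5; 0 0 0 0 0.5"

```text
clock: 9.02
tcp_pos: [0.5054, -0.2026, 0.0368]
ee_rot: [-0.08, 0.997, -0.001, 0.001]
force: [0.9, 1.2, 0.1]
width: 0.507
```

```bash
python3 -c "
from h import *
go([.5052,-.2025,.0205],99.2)
look('w7')"
```

```text
t 9.03 tcp [ 0.5054 -0.2026  0.0368] yaw 99.18 tiltz [ 0.002 -0.001 -1.   ] F [0.9 1.2 0.1] w 0.507 q [-0.6   0.58  1.65 -0.    0.91 -2.33]
spin units -0.0 (after-spin frame:)
units [0.01 0.   0.41]
```

View pics/w7.png

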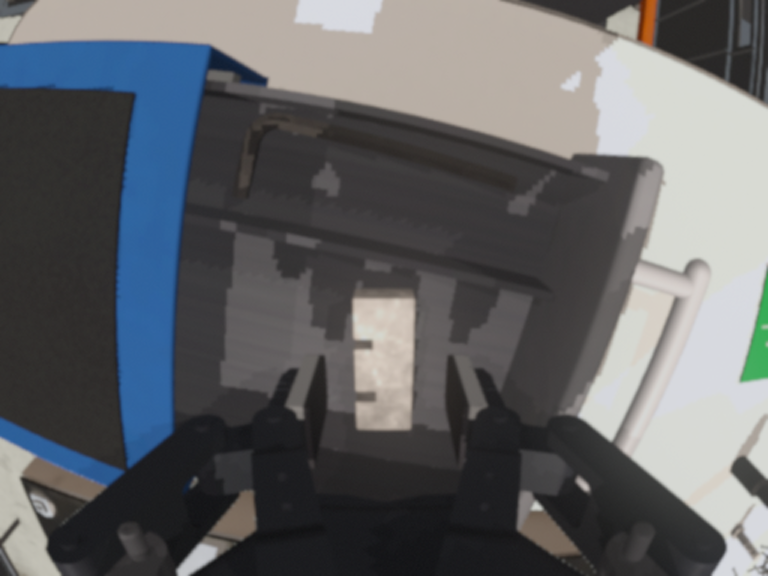

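Emit:
move_arm:
  rows: "0 0 0.25 0 0.4; 0 0 0.16 0 0.4; 0 0 0 0 0.4"

```text
clock: 9.45
tcp_pos: [0.5044, -0.2019, 0.0182]
ee_rot: [-0.08, 0.997, 0.0, -0.001]
force: [-0.1, -0.9, -0.8]
width: 0.404
```

Emit:
move_arm:
  rows: "0 0 0 0 0; 0 0 0 0 0; 0 0 0 0 0"
  grip_force: 50

```text
clock: 9.82
tcp_pos: [0.5049, -0.2022, 0.0191]
ee_rot: [-0.08, 0.997, -0.0, 0.0]
force: [0.2, -0.3, 1.0]
width: 0.239
```

```bash
python3 -c "
from h import *
go([.5052,-.2025,.0205],99.2)"
```

```text
t 9.82 tcp [ 0.5049 -0.2022  0.0191] yaw 99.18 tiltz [ 0. -0. -1.] F [ 0.2 -0.3  1. ] w 0.239 q [-0.6   0.61  1.66 -0.    0.87 -2.33]
spin units -0.0 (after-spin frame:)
units [-0.01 -0.01 -0.04]
```

Emit:
move_arm:
  rows: "0 0 -0.3 0 0; 0 0 -0.6 0 0; 0 0 -0.9 0 0; 0 0 -0.9 0 0; 0 0 -0.5 0 0"

```text
clock: 10.45
tcp_pos: [0.5051, -0.2023, 0.1495]
ee_rot: [-0.08, 0.997, -0.001, 0.001]
force: [1.1, -0.4, -0.9]
width: 0.237
```

```bash
cat >> h.py <<'E'
def plan(target,yawdeg,n,spin=None):
    "n rows straight line, constant spin; row shift is in frame before its spin? assume before"
    s=robot.read_state();r=R.from_quat(s['ee_rot']).as_matrix();p=s['tcp_pos']
    yaw=np.arctan2(r[1,1],r[0,1]);dy=(np.radians(yawdeg)-yaw+np.pi)%(2*np.pi)-np.pi
    d=(np.asarray(target)-p)/n
    for k in range(n):
        a=yaw+dy*k/n; M=np.array([[-np.sin(a),np.cos(a),0],[np.cos(a),np.sin(a),0],[0,0,-1]])
        print(np.round(M.T@d/.04,2),round(-dy/n/.1,2))
E
python3 -c "
from h import *
go([.506,.19,.12],178)
plan([.506,.19,.12],178,15)
look('w8')"
```

```text
t 10.45 tcp [ 0.5051 -0.2023  0.1495] yaw 99.18 tiltz [ 0.002 -0.002 -1.   ] F [ 1.1 -0.4 -0.9] w 0.237 q [-0.6   0.43  1.56  0.    1.15 -2.33]
spin units -13.76 (after-spin frame:)
units [-9.8   0.32  0.74]
[-0.11  0.65  0.05] -0.92
[-0.16  0.63  0.05] -0.92
[-0.22  0.62  0.05] -0.92
[-0.28  0.59  0.05] -0.92
[-0.33  0.56  0.05] -0.92
[-0.38  0.53  0.05] -0.92
[-0.43  0.49  0.05] -0.92
[-0.47  0.45  0.05] -0.92
[-0.51  0.41  0.05] -0.92
[-0.55  0.36  0.05] -0.92
[-0.58  0.31  0.05] -0.92
[-0.6   0.25  0.05] -0.92
[-0.62  0.2   0.05] -0.92
[-0.64  0.14  0.05] -0.92
[-0.65  0.08  0.05] -0.92
```

View pics/w8.png

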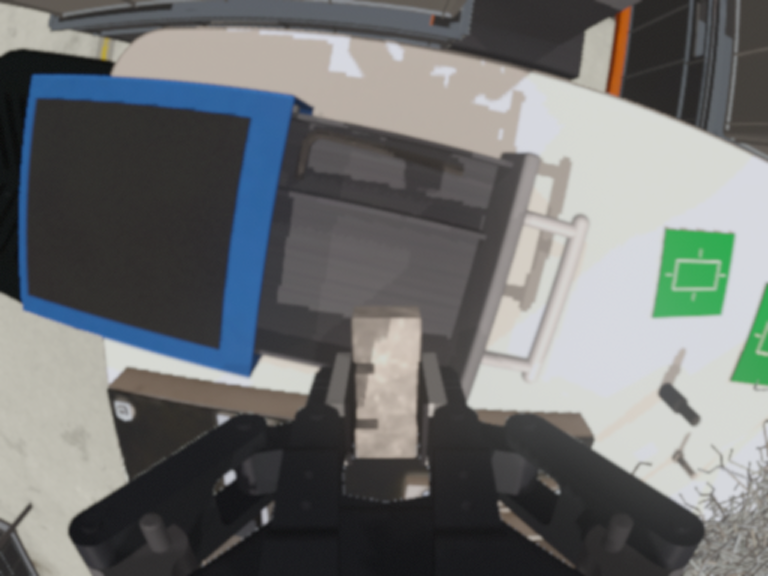

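Emit:
move_arm:
  rows: "-0.11 0.65 0.05 -0.92 0; -0.16 0.63 0.05 -0.92 0; -0.22 0.62 0.05 -0.92 0; -0.28 0.59 0.05 -0.92 0; -0.33 0.56 0.05 -0.92 0"

```text
clock: 11.12
tcp_pos: [0.5048, -0.0704, 0.1367]
ee_rot: [-0.307, 0.952, 0.0, -0.0]
force: [1.0, -0.7, -0.9]
width: 0.238
```

Emit:
move_arm:
  rows: "-0.38 0.53 0.05 -0.92 0; -0.43 0.49 0.05 -0.92 0; -0.47 0.45 0.05 -0.92 0; -0.51 0.41 0.05 -0.92 0; -0.55 0.36 0.05 -0.92 0"

```text
clock: 11.75
tcp_pos: [0.5051, 0.0602, 0.1268]
ee_rot: [-0.516, 0.857, 0.0, -0.0]
force: [-0.1, -0.1, -0.7]
width: 0.244
```

Emit:
move_arm:
  rows: "-0.58 0.31 0 -0.92 0; -0.6 0.25 0 -0.92 0; -0.3 0.1 0 -0.92 0; 0 0 0 -0.9 0; 0 0 0 0 0"

```text
clock: 12.38
tcp_pos: [0.5026, 0.1498, 0.1256]
ee_rot: [-0.649, 0.761, -0.015, -0.01]
force: [0.3, 0.4, -1.2]
width: 0.239
```

```bash
python3 -c "
from h import *
go([.506,.19,.12],178)
look('w9')"
```

```text
t 12.38 tcp [0.5026 0.1498 0.1256] yaw 170.91 tiltz [ 0.003 -0.036 -0.999] F [ 0.3  0.4 -1.2] w 0.239 q [ 0.08  0.42  1.63 -0.04  1.08 -2.88]
spin units -1.24 (after-spin frame:)
units [-1.01 -0.05  0.14]
```

View pics/w9.png

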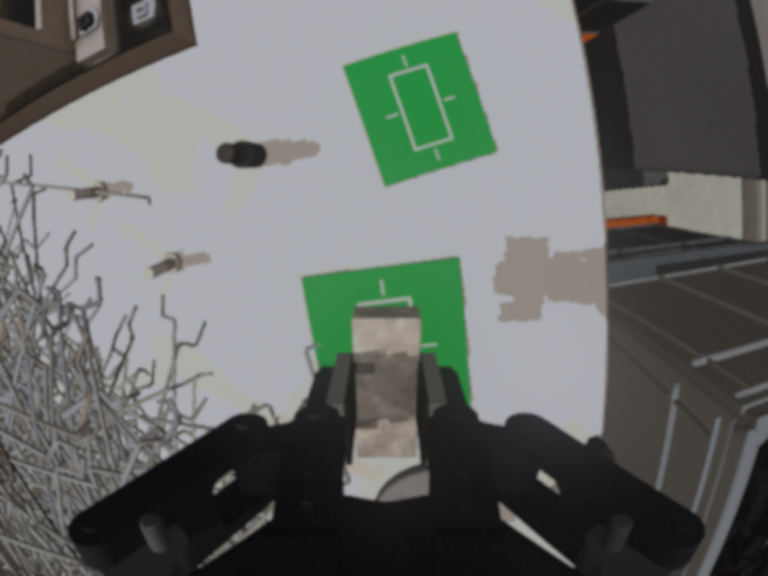

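Emit:
move_arm:
  rows: "0 0 0 1 0; 0 0 0 1 0; 0 0 0 1 0; 0 0 0 1 0; 0 0 0 1 0"

```text
clock: 13.05
tcp_pos: [0.5032, 0.1479, 0.1258]
ee_rot: [-0.437, 0.899, -0.017, -0.006]
force: [-0.3, 0.1, -1.0]
width: 0.241
```

Emit:
move_arm:
  rows: "0 0 0 1 0; 0 0 0 1 0; 0 0 0 1 0; 0 0 0 1 0; 0 0 0 1 0"

```text
clock: 13.68
tcp_pos: [0.5032, 0.1479, 0.1258]
ee_rot: [-0.201, 0.979, -0.018, -0.002]
force: [-0.9, -0.1, -0.3]
width: 0.241
```

Emit:
move_arm:
  rows: "0 0 0 1 0; 0 0 0 1 0; 0 0 0 1 0; 0 0 0 1 0; 0 0 0 1 0"

```text
clock: 14.3
tcp_pos: [0.5032, 0.1479, 0.1258]
ee_rot: [0.048, 0.999, -0.018, 0.002]
force: [0.0, -0.1, -2.3]
width: 0.239
```

Emit:
move_arm:
  rows: "0 0 0 1 0; 0 0 0 1 0; 0 0 0 1 0; 0 0 0 1 0; 0 0 0 1 0"

```text
clock: 14.92
tcp_pos: [0.5032, 0.1479, 0.1258]
ee_rot: [0.293, 0.956, -0.016, 0.007]
force: [0.4, -0.5, -2.4]
width: 0.239
```

Emit:
move_arm:
  rows: "0 0 0 1 0; 0 0 0 1 0; 0 0 0 1 0; 0 0 0 1 0; 0 0 0 1 0"

```text
clock: 15.55
tcp_pos: [0.5032, 0.1479, 0.1258]
ee_rot: [0.521, 0.854, -0.014, 0.011]
force: [0.2, 0.2, -1.1]
width: 0.243
```

```bash
python3 -c "
from h import *
go([.506,.19,.12],-2)
look('w10')"
```

```text
t 15.55 tcp [0.5032 0.1479 0.1258] yaw 27.22 tiltz [ 0.003 -0.035 -0.999] F [ 0.2  0.2 -1.1] w 0.243 q [ 0.08  0.42  1.63 -0.04  1.08 -0.38]
spin units 5.1 (after-spin frame:)
units [1.05 0.03 0.14]
```

View pics/w10.png

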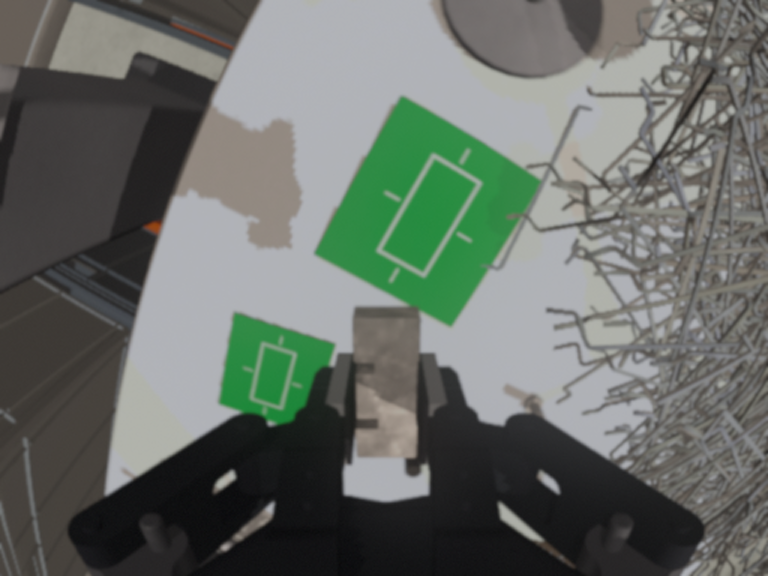

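```bash
cat > meas.py <<'E'
from h import *
def toolpt(f,u,v,h):
    "tool coords (x,y) of pixel at height h above TCP along tool -z"
    s={'ee_rot':np.array([0,0,0,1.]),'tcp_pos':np.zeros(3)}
    return wcloud_ray(f,s,u,v,-h)
E
python3 - <<'E'
from meas import *
f=pickle.load(open('w10.pkl','rb'));s=f['st']
q=np.array([wcloud_ray(f,s,u/1.5,v/1.5,.003)[:2] for u,v in((433,154),(481,184),(425,276),(378,249))])
print(np.round(q,4),q.mean(0)); e=q[0]-q[3]+q[1]-q[2];print('long ang',np.degrees(np.arctan2(e[1],e[0])),np.linalg.norm(q[0]-q[3]),np.linalg.norm(q[0]-q[1]))
im=f['pixels'];hsv=cv2.cvtColor(im,cv2.COLOR_RGB2HSV);m=((hsv[...,0]>50)&(hsv[...,0]<80)&(hsv[...,1]>110)).astype(np.uint8);m[:60]=0
n,l,st,c=cv2.connectedComponentsWithStats(m)
for i in range(1,n):
    if st[i,4]>600:
        p=np.array([wcloud_ray(f,s,u,v,.003)[:2] for v,u in zip(*np.nonzero(l==i))])*1000
        print(st[i],cv2.minAreaRect(p.astype(np.float32)))
b=np.array([toolpt(f,u/1.5,v/1.5,.011) for u,v in((353,318),(420,318),(357,457),(418,457))]);print(np.round(b,4),b.mean(0))
save('w10c.png',im[195:320,220:300],6)
E
```

```text
[[0.4936 0.226 ]
 [0.5272 0.2242]
 [0.5249 0.1583]
 [0.4914 0.1602]] [0.50928905 0.19216828]
long ang 88.04618353589332 0.0658701052487418 0.033611138611355854
[ 211   65  149  151 9124] ((508.3282775878906, 192.2010040283203), (107.66645050048828, 97.39218139648438), 88.00613403320312)
[ 256  107   60   73 2106] ((508.6927490234375, 192.1370086669922), (61.93057632446289, 27.973793029785156), 88.12889099121094)
[ 147  210   75   74 2588] ((466.4730224609375, 45.001705169677734), (69.13998413085938, 79.07869720458984), 9.271249771118164)
[170 232  24  38 617] ((466.2770080566406, 45.36701202392578), (19.089946746826172, 43.29707336425781), 8.91133975982666)
[[ 0.0268 -0.009  -0.011 ]
 [ 0.0268  0.0122 -0.011 ]
 [-0.0286 -0.0092 -0.011 ]
 [-0.0286  0.0133 -0.011 ]] [-0.00092305  0.00183726 -0.011     ]
```

View pics/w10c.png

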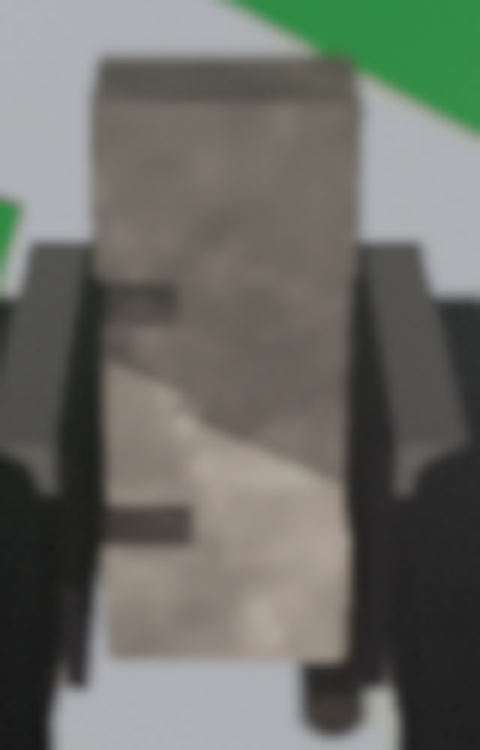

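Emit:
move_arm:
  rows: "0 0 0 1 0; 0 0 0 1 0; 0 0 0 1 0; 0 0 0 1 0; 0 0 0 1 0"

```text
clock: 16.23
tcp_pos: [0.5031, 0.1481, 0.1258]
ee_rot: [0.715, 0.699, -0.011, 0.014]
force: [-0.6, 0.3, -1.1]
width: 0.241
```

Emit:
move_arm:
  rows: "0.5 0.03 0 0.1 0; 0.5 0.03 0 0 0; 0 0 0 0 0"

```text
clock: 16.6
tcp_pos: [0.5065, 0.1896, 0.1242]
ee_rot: [0.717, 0.697, -0.011, 0.014]
force: [-0.0, -0.1, -1.2]
width: 0.244
```

```bash
python3 -c "
from h import *
go([.5068,.1914,.04],-2)
look('w11')"
```

```text
t 16.6 tcp [0.5065 0.1896 0.1242] yaw -1.55 tiltz [ 0.003 -0.036 -0.999] F [-0.  -0.1 -1.2] w 0.244 q [ 0.16  0.46  1.58 -0.04  1.1   0.2 ]
spin units 0.08 (after-spin frame:)
units [0.05 0.01 2.11]
```

View pics/w11.png

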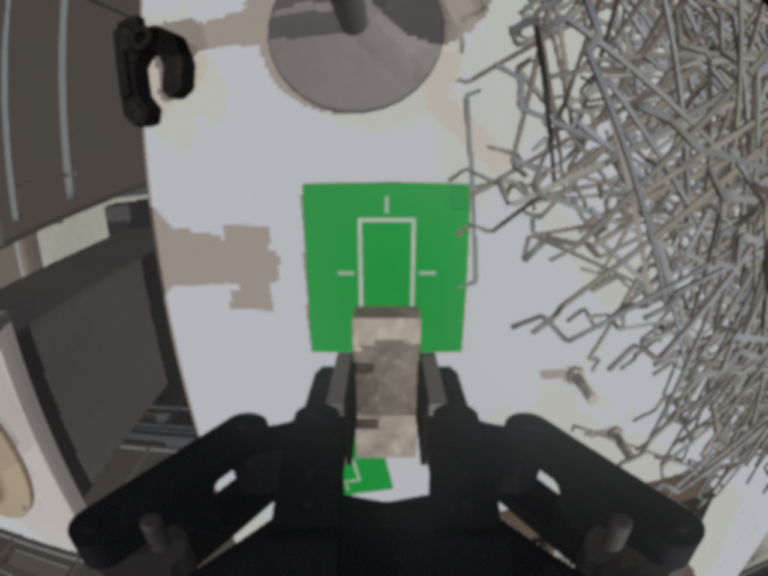

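Run:
```python
from h import *
f=pickle.load(open('top0.pkl','rb'));p=cloud(f)
for x0 in np.arange(.54,.66,.02):
    print(round(x0,2),[round(float(np.percentile(q,99)),3) if len(q:=p[(p[:,0]>x0)&(p[:,0]<x0+.02)&(p[:,1]>y0)&(p[:,1]<y0+.04)][:,2])>3 else None for y0 in np.arange(.06,.44,.04)])
f=pickle.load(open('w11.pkl','rb'));s=f['st']
im=f['pixels'];hsv=cv2.cvtColor(im,cv2.COLOR_RGB2HSV);m=((hsv[...,0]>50)&(hsv[...,0]<80)&(hsv[...,1]>110)).astype(np.uint8)
w=[(358.5,219),(415,219),(359.5,300),(412.5,300),(345,273),(428,273)]
for a in w: print(a,np.round(wcloud_ray(f,s,a[0]/1.5,a[1]/1.5,.003),4))
```

```text
0.54 [0.005, 0.008, 0.009, 0.009, 0.05, 0.007, 0.128, 0.172, 0.117, 0.092]
0.56 [0.04, 0.006, 0.004, 0.089, 0.086, 0.098, 0.124, 0.218, 0.123, 0.109]
0.58 [0.007, 0.006, 0.007, 0.099, 0.099, 0.142, 0.12, 0.215, 0.126, 0.121]
0.6 [0.005, 0.005, 0.101, 0.101, 0.109, 0.143, 0.172, 0.173, 0.173, 0.111]
0.62 [0.049, 0.101, 0.061, 0.132, 0.127, 0.136, 0.172, 0.172, 0.181, 0.107]
0.64 [0.007, 0.122, 0.11, 0.133, 0.141, 0.139, 0.174, 0.172, 0.172, 0.121]
(358.5, 219) [0.493  0.2255 0.003 ]
(415, 219) [0.5264 0.2246 0.003 ]
(359.5, 300) [0.4914 0.1743 0.003 ]
(412.5, 300) [0.5245 0.1734 0.003 ]
(345, 273) [0.4833 0.1922 0.003 ]
(428, 273) [0.5342 0.1908 0.003 ]
```

Run:
```python
from h import *
for n in('top0','scene0'):
    f=pickle.load(open(n+'.pkl','rb'));p=cloud(f)
    q=p[(p[:,2]>.03)&(p[:,0]>.5)&(p[:,0]<.59)&(p[:,1]>.14)&(p[:,1]<.25)]
    print(n,len(q));print(np.round(q[np.argsort(q[:,0])][:14],3).tolist())
f=pickle.load(open('w11.pkl','rb'));s=f['st']
# wrist depth cloud near pile
d=f['depth'];K=f['K'];r=R.from_quat(s['ee_rot']).as_matrix();T=f['T_tool_cam'];out=[]
for v in range(0,384,2):
    for u in range(290,512,2):
        if d[v,u]>0:
            x=(u-K[0,2])/K[0,0];y=(v-K[1,2])/K[1,1];t=np.hypot(x,y);k=np.tan(t)/t
            c=np.array([x*k,-y*k,-1])*d[v,u];out.append(r@(T[:3,:3]@c+T[:3,3])+s['tcp_pos'])
o=np.array(out);q=o[(o[:,2]>.03)&(o[:,0]>.53)&(o[:,0]<.59)&(o[:,1]>.14)&(o[:,1]<.26)]
print(len(q));print(np.round(q[np.argsort(q[:,0])][:30],3).tolist())
```

```text
top0 38
[[0.55, 0.244, 0.044], [0.552, 0.246, 0.05], [0.559, 0.25, 0.049], [0.564, 0.244, 0.064], [0.565, 0.249, 0.058], [0.567, 0.244, 0.064], [0.568, 0.193, 0.086], [0.569, 0.221, 0.076], [0.57, 0.247, 0.067], [0.571, 0.223, 0.085], [0.572, 0.194, 0.08], [0.573, 0.246, 0.074], [0.574, 0.23, 0.087], [0.574, 0.196, 0.089]]
scene0 46
[[0.552, 0.243, 0.042], [0.552, 0.243, 0.046], [0.554, 0.245, 0.048], [0.558, 0.244, 0.05], [0.561, 0.247, 0.05], [0.564, 0.25, 0.051], [0.564, 0.245, 0.057], [0.565, 0.188, 0.084], [0.566, 0.242, 0.058], [0.566, 0.189, 0.087], [0.567, 0.243, 0.061], [0.569, 0.186, 0.091], [0.569, 0.24, 0.065], [0.57, 0.217, 0.085]]
2845
[[0.53, 0.204, 0.214], [0.53, 0.198, 0.149], [0.53, 0.204, 0.181], [0.53, 0.197, 0.135], [0.53, 0.198, 0.154], [0.53, 0.204, 0.216], [0.53, 0.199, 0.154], [0.53, 0.204, 0.207], [0.53, 0.204, 0.176], [0.53, 0.204, 0.18], [0.53, 0.198, 0.134], [0.53, 0.204, 0.215], [0.53, 0.204, 0.21], [0.53, 0.204, 0.212], [0.53, 0.205, 0.219], [0.53, 0.204, 0.22], [0.53, 0.197, 0.147], [0.53, 0.204, 0.212], [0.53, 0.203, 0.212], [0.53, 0.204, 0.209], [0.53, 0.203, 0.207], [0.53, 0.203, 0.166], [0.53, 0.204, 0.209], [0.53, 0.198, 0.14], [0.53, 0.204, 0.17], [0.53, 0.197, 0.14], [0.53, 0.204, 0.179], [0.53, 0.205, 0.216], [0.53, 0.198, 0.152], [0.531, 0.203, 0.17]]
```

Run:
```python
from h import *
f=pickle.load(open('w11.pkl','rb'));d=f['depth'];K=f['K'];T=f['T_tool_cam']
v,u=np.nonzero((d>0)&(d<.25)); x=(u-K[0,2])/K[0,0];y=(v-K[1,2])/K[1,1];t=np.hypot(x,y);k=np.tan(t)/t
c=np.stack([x*k,-y*k,-np.ones_like(x)])*d[v,u];o=(T[:3,:3]@c).T+T[:3,3]
for z in np.arange(-.13,.01,.01):
    q=o[(o[:,2]>z)&(o[:,2]<z+.01)]
    if len(q): print(round(z,2),len(q),np.round(q.min(0),3),np.round(q.max(0),3))
```

```text
-0.11 481 [ 0.019 -0.018 -0.103] [ 0.022  0.02  -0.1  ]
-0.1 8678 [-0.    -0.065 -0.1  ] [ 0.022  0.066 -0.09 ]
-0.09 7851 [-0.005 -0.065 -0.09 ] [ 0.02   0.065 -0.08 ]
-0.08 6627 [-0.012 -0.058 -0.08 ] [ 0.019  0.06  -0.07 ]
-0.07 3431 [-0.012 -0.053 -0.07 ] [ 0.019  0.056 -0.06 ]
-0.06 4824 [-0.011 -0.047 -0.06 ] [ 0.015  0.05  -0.05 ]
-0.05 1715 [-0.009 -0.042 -0.05 ] [ 0.136  0.116 -0.04 ]
-0.04 883 [-0.011 -0.025 -0.04 ] [ 0.014  0.025 -0.03 ]
-0.03 896 [-0.01  -0.023 -0.03 ] [ 0.098  0.108 -0.02 ]
-0.02 4062 [-0.028 -0.023 -0.02 ] [ 0.148  0.157 -0.01 ]
-0.01 3586 [-0.029 -0.022 -0.01 ] [ 0.15   0.182 -0.   ]
-0.0 3121 [-0.083 -0.008  0.   ] [0.165 0.226 0.01 ]
0.01 5250 [-0.106  0.054  0.01 ] [0.168 0.237 0.02 ]
```

```bash
python3 -c "
from h import *
import scipy
s=robot.read_state();r=R.from_quat(s['ee_rot']).as_matrix();print(np.round(r.T@(np.array([.5065,.192,.03])-s['tcp_pos'])/.04,2),s['tcp_pos'])
go([.5065,.192,.03])"
```

```text
[ 0.16 -0.01  2.35] [0.506415   0.1889732  0.12420361]
t 16.65 tcp [0.5064 0.189  0.1242] yaw -1.58 tiltz [ 0.003 -0.036 -0.999] F [ 0.3  0.2 -1.5] w 0.243 q [ 0.16  0.46  1.58 -0.04  1.1   0.2 ]
units [ 0.16 -0.01  2.35]
```

Emit:
move_arm:
  rows: "0.1 -0.01 0.6 0.07 0; 0.06 0 0.6 0 0; 0 0 0.6 0 0; 0 0 0.4 0 0; 0 0 0.1 0 0"

```text
clock: 17.27
tcp_pos: [0.5064, 0.1915, 0.0316]
ee_rot: [0.72, 0.694, -0.012, 0.014]
force: [-0.2, -1.1, -1.0]
width: 0.239
```

```bash
python3 -c "
from h import *
go([.5065,.192,.005])
look('w12')"
```

```text
t 17.27 tcp [0.5064 0.1915 0.0316] yaw -2.08 tiltz [ 0.002 -0.036 -0.999] F [-0.2 -1.1 -1. ] w 0.239 q [ 0.16  0.59  1.65 -0.05  0.9   0.23]
units [0.04 0.   0.66]
```

View pics/w12.png

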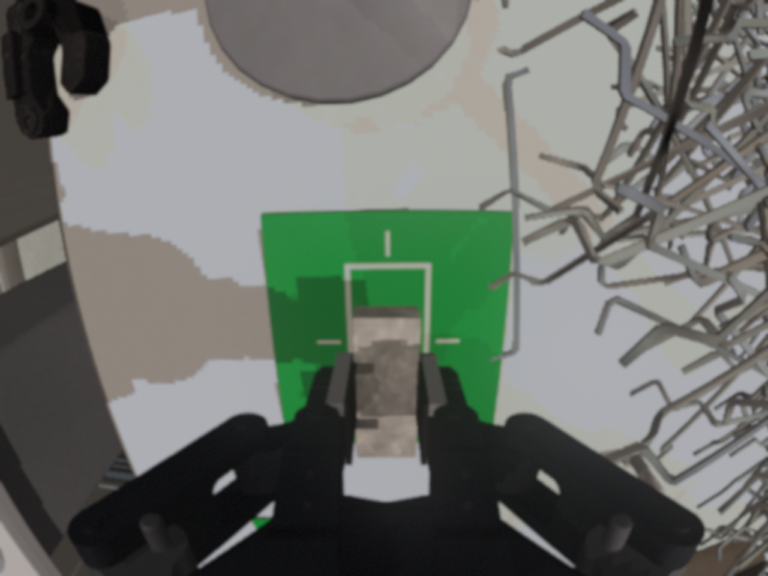

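Emit:
move_arm:
  rows: "0 0 0.05 0 0; 0.02 0 0.05 0 0; 0 0 0.05 0 0; 0.02 0 0.05 0 0; 0 0 0.05 0 0"

```text
clock: 17.95
tcp_pos: [0.5067, 0.1932, 0.0221]
ee_rot: [0.72, 0.694, -0.011, 0.014]
force: [0.2, 0.2, -1.5]
width: 0.242
```

Emit:
move_arm:
  rows: "0 0 0.05 0 0; 0 0 0.05 0 0; 0 0 0.03 0 0; 0 0 0.03 0 0; 0 0 0 0 0"

```text
clock: 18.58
tcp_pos: [0.5067, 0.1928, 0.0157]
ee_rot: [0.72, 0.694, -0.011, 0.014]
force: [0.3, 0.2, -0.3]
width: 0.235
```

```bash
python3 -c "
from h import *
go([.5065,.192,.004])
look('w13')"
```

```text
t 18.57 tcp [0.5067 0.1928 0.0157] yaw -2.08 tiltz [ 0.003 -0.036 -0.999] F [ 0.3  0.2 -0.3] w 0.235 q [ 0.16  0.62  1.66 -0.05  0.87  0.23]
units [-0.01 -0.01  0.29]
```

View pics/w13.png

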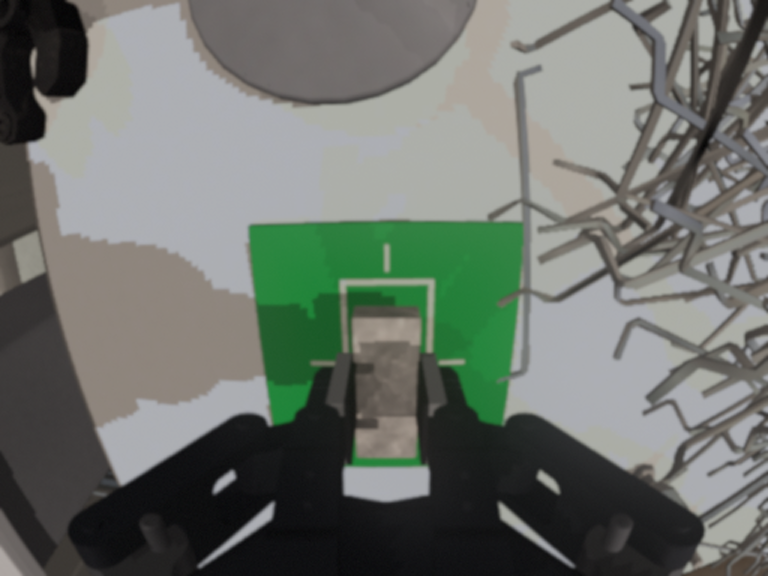

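Emit:
move_arm:
  rows: "0 0 0.05 0 0; 0 0 0.05 0 0; 0 0 0.05 0 0; 0 0 0.03 0 0; 0 0 0 0 0"

```text
clock: 19.25
tcp_pos: [0.5067, 0.1926, 0.0085]
ee_rot: [0.72, 0.694, -0.011, 0.014]
force: [0.1, -0.5, -0.7]
width: 0.244
```

```bash
python3 -c "
from h import *
go([.5065,.192,.004])"
```

```text
t 19.25 tcp [0.5067 0.1926 0.0085] yaw -2.07 tiltz [ 0.003 -0.036 -0.999] F [ 0.1 -0.5 -0.7] w 0.244 q [ 0.16  0.63  1.66 -0.05  0.85  0.23]
units [-0.01 -0.    0.11]
```

Emit:
move_arm:
  rows: "0 0 0.03 0 0; 0 0 0.03 0 0; 0 0 0.02 0 0; 0 0 0 0 0"

```text
clock: 19.75
tcp_pos: [0.5067, 0.1925, 0.0053]
ee_rot: [0.72, 0.694, -0.011, 0.014]
force: [-0.4, -0.3, -0.8]
width: 0.241
```

```bash
python3 -c "
from h import *
go([.5065,.192,.004])
look('w14')"
```

```text
t 19.75 tcp [0.5067 0.1925 0.0053] yaw -2.07 tiltz [ 0.003 -0.036 -0.999] F [-0.4 -0.3 -0.8] w 0.241 q [ 0.16  0.64  1.66 -0.05  0.85  0.23]
units [-0.01 -0.01  0.03]
```

View pics/w14.png

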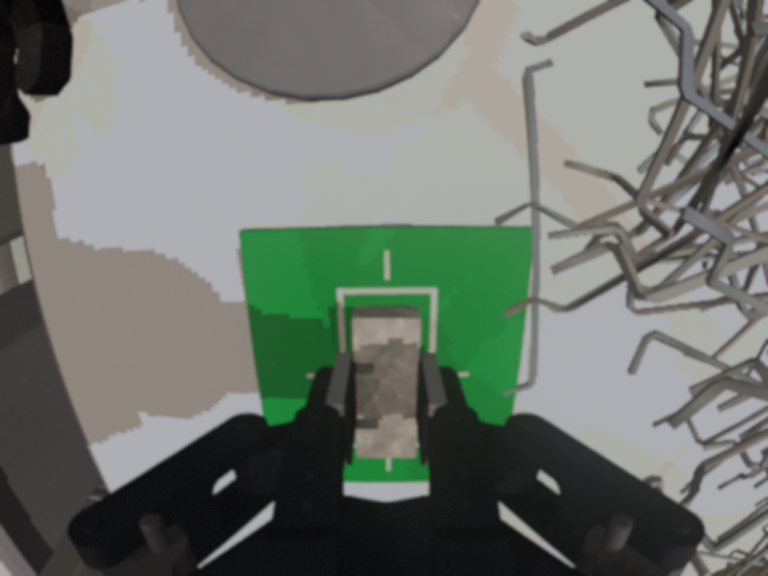

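Run:
```python
from h import *
f=pickle.load(open('w14.pkl','rb'));s=f['st']
im=f['pixels']
save('w14c.png',im[180:320,195:320],6)
for a,z in(((387,308),.005),((387,318),.017),((387,458),.017),((387,290),.003),((387,296),.003),((352,318),.017),((420,318),.017),((340,330),.003),((434,330),.003),((312,376),.003),((464,374.5),.003)):
    print(a,np.round(wcloud_ray(f,s,a[0]/1.5,a[1]/1.5,z),4))
```

```text
(387, 308) [0.5092 0.2195 0.005 ]
(387, 318) [0.5091 0.2209 0.017 ]
(387, 458) [0.5072 0.1642 0.017 ]
(387, 290) [0.5094 0.2252 0.003 ]
(387, 296) [0.5093 0.223  0.003 ]
(352, 318) [0.4982 0.2213 0.017 ]
(420, 318) [0.5194 0.2205 0.017 ]
(340, 330) [0.4925 0.211  0.003 ]
(434, 330) [0.5253 0.2097 0.003 ]
(312, 376) [0.4805 0.1926 0.003 ]
(464, 374.5) [0.5367 0.191  0.003 ]
```

View pics/w14c.png

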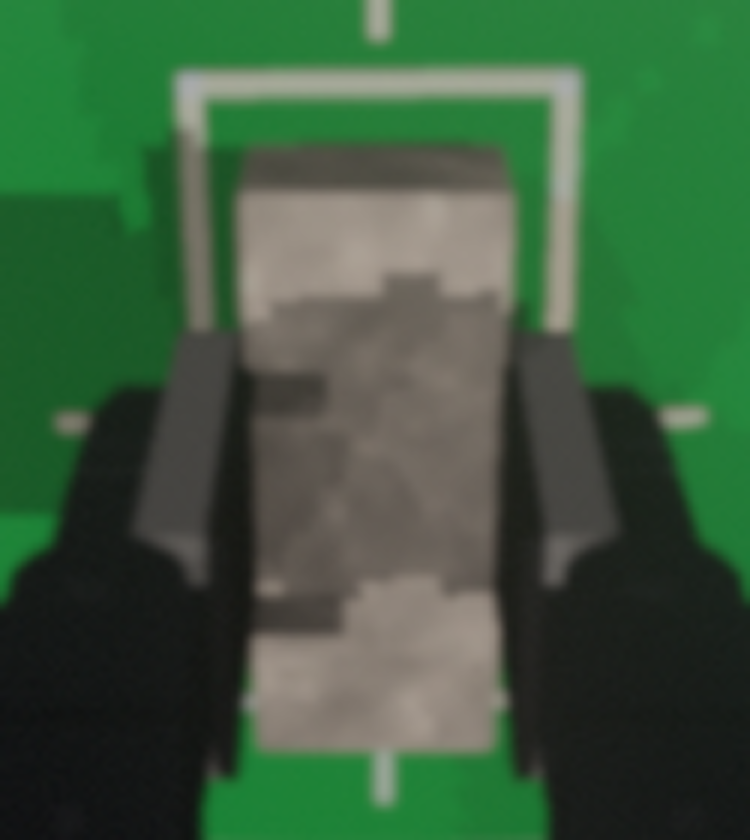

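Emit:
move_arm:
  rows: "0 0 0.02 0 0; 0 0 0.02 0 0; 0 0 0 0 0"

```text
clock: 20.18
tcp_pos: [0.5069, 0.1924, 0.0046]
ee_rot: [0.72, 0.694, -0.011, 0.014]
force: [-2.6, -2.0, 8.3]
width: 0.243
```

Emit:
move_arm:
  rows: "0 0 0 0 0.27; 0 0 0 0 0.3; 0 0 0 0 0.34; 0 0 0 0 0.34"

```text
clock: 20.68
tcp_pos: [0.5067, 0.1924, 0.0037]
ee_rot: [0.72, 0.694, -0.011, 0.014]
force: [0.6, -0.9, 0.3]
width: 0.345
```

Emit:
move_arm:
  rows: "0 0 -0.1 0 0.34; 0 0 -0.3 0 0.34; 0 0 -0.8 0 0.34; 0 0 -1 0 0.34; 0 0 -1 0 0.34"

```text
clock: 21.3
tcp_pos: [0.5062, 0.1971, 0.1339]
ee_rot: [0.72, 0.694, -0.011, 0.014]
force: [-1.0, -0.0, 0.5]
width: 0.339
```

Run:
```python
from h import *
go([.5065,.192,.004])
f,s=look('w15')
for r in spotter.outline_of('gauge_mid',f)[:2]:
    m=r['mask'];print(r['score'],r['position'],m.sum())
    p=np.array([wcloud_ray(f,s,u,v,.015)[:2] for v,u in zip(*np.nonzero(m))])
    print(cv2.minAreaRect((p*1000).astype(np.float32)),p.mean(0))
```

```text
t 21.3 tcp [0.5062 0.1971 0.1339] yaw -2.07 tiltz [ 0.004 -0.036 -0.999] F [-1.  -0.   0.5] w 0.339 q [ 0.17  0.45  1.57 -0.04  1.13  0.23]
units [-0.01 -0.01  3.25]
0.93 [260.2, 188.8] 1396
((508.5207824707031, 193.51963806152344), (57.33364486694336, 22.325546264648438), 88.67706298828125) [0.50857238 0.19481279]
```

View pics/w15.png

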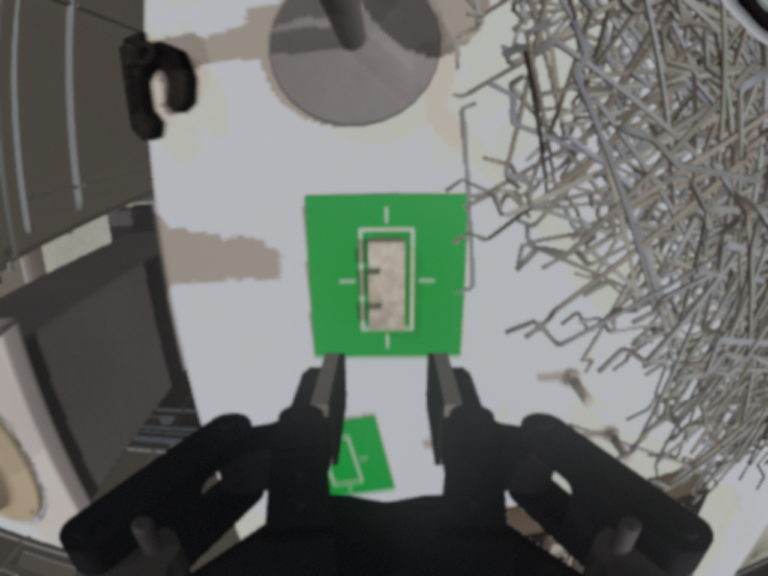

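Run:
```python
from h import *
f=pickle.load(open('w15.pkl','rb'));s=f['st'];im=f['pixels']
save('w15c.png',im[140:232,225:290],8)
L=[((387,231),.003),((387,329),.003),((361,280),.003),((412,280),.003),((387,240.5),.015),((387,332),.015),((367,285),.015),((407,285),.015)]
for a,z in L: print(a,np.round(wcloud_ray(f,s,a[0]/1.5,a[1]/1.5,z),4))
```

```text
(387, 231) [0.5098 0.2232 0.003 ]
(387, 329) [0.5076 0.1571 0.003 ]
(361, 280) [0.4922 0.192  0.003 ]
(412, 280) [0.5247 0.1907 0.003 ]
(387, 240.5) [0.5096 0.2199 0.015 ]
(387, 332) [0.5076 0.1605 0.015 ]
(367, 285) [0.4964 0.1925 0.015 ]
(407, 285) [0.5209 0.1916 0.015 ]
```

View pics/w15c.png

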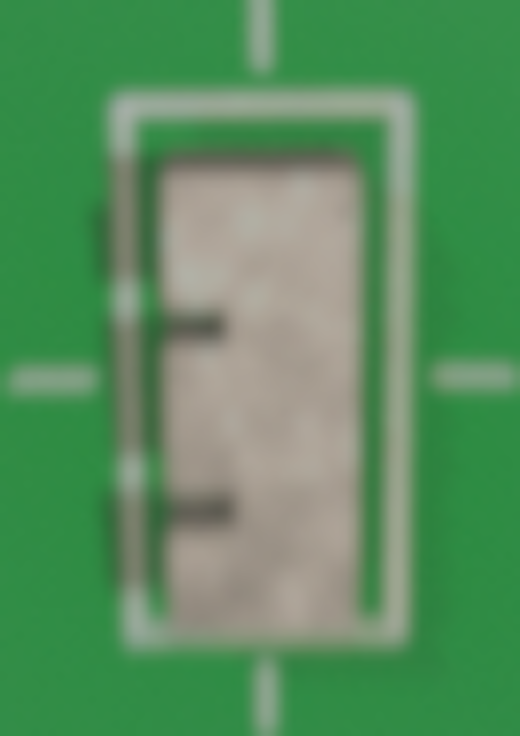

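Run:
```python
from h import *
for n in('top0','scene0'):
    f=pickle.load(open(n+'.pkl','rb'));p=cloud(f)
    q=p[(p[:,2]>.006)&(p[:,2]<.03)&(abs(p[:,0]-.49)<.065)&(abs(p[:,1]-.335)<.065)]
    print(n,'foot z',np.round(np.percentile(q[:,2],[5,50,95]),4),len(q))
    zt=np.median(q[:,2]);q=q[abs(q[:,2]-zt)<.004]
    h=cv2.convexHull((q[:,:2]*1000).astype(np.float32))[:,0]
    from scipy.optimize import least_squares
    r=least_squares(lambda c:np.hypot(h[:,0]-c[0],h[:,1]-c[1])-50,[490,335],loss='soft_l1');print('foot centre',r.x,np.abs(r.fun).mean())
    im=f['pixels'];v=im.max(2)
    P=np.full(im.shape,np.nan);vv,uu=np.nonzero(f['depth']>0);P[vv,uu]=p
    m=(v<70)&(abs(P[...,2]-.168)<.012)&(abs(P[...,0]-.634)<.06)&(abs(P[...,1]-.356)<.06)
    g=np.array([ray(f,u,w,.168)[:2] for w,u in zip(*np.nonzero(m))])*1000
    r=least_squares(lambda c:np.hypot(g[:,0]-c[0],g[:,1]-c[1])-42,[634,356],loss='soft_l1',f_scale=3);print('lens',r.x,len(g),np.abs(r.fun).mean())
    k=(abs(P[...,2]-.181)<.006)&(abs(P[...,0]-.49)<.03)&(abs(P[...,1]-.335)<.03)
    g=np.array([ray(f,u,w,.183)[:2] for w,u in zip(*np.nonzero(k))]);print('hub',len(g),g.mean(0),np.ptp(g,axis=0))
```

```text
top0 foot z [0.0089 0.0164 0.0236] 572
foot centre [492.86783246 338.06558878] 1.7608452170256275
lens [639.54979359 362.54838488] 133 2.587918081264146
hub 55 [0.49239583 0.33666094] [0.02183961 0.02506372]
scene0 foot z [0.0084 0.0152 0.0225] 535
foot centre [493.29614045 334.60326596] 1.8440443846945715
lens [636.09626582 359.24808237] 46 4.183271535709029
hub 49 [0.48945312 0.32847611] [0.02699887 0.03264321]
```

Emit:
move_arm:
  rows: "0 0 -0.8 -1 0.5; 0 0 -0.8 -1 0.5; 0 0 -0.8 -1 0.5; 0 0 -0.8 -1 0.5; 0 0 0 -1 0.5"

```text
clock: 22.02
tcp_pos: [0.5064, 0.2018, 0.262]
ee_rot: [0.524, 0.851, -0.013, 0.012]
force: [1.1, 0.1, 0.1]
width: 0.497
```

```bash
python3 -c "
from h import *
go([.5766,.3518,.255],99.5);plan([.5766,.3518,.255],99.5,13)"
```

```text
t 22.02 tcp [0.5064 0.2018 0.262 ] yaw 26.76 tiltz [ 0.008 -0.035 -0.999] F [1.1 0.1 0.1] w 0.497 q [ 0.18  0.34  1.38 -0.04  1.42 -0.28]
spin units -12.7 (after-spin frame:)
units [-2.35  3.41  0.17]
[0.2  0.25 0.01] -0.98
[0.17 0.27 0.01] -0.98
[0.14 0.28 0.01] -0.98
[0.12 0.3  0.01] -0.98
[0.09 0.31 0.01] -0.98
[0.06 0.31 0.01] -0.98
[0.03 0.32 0.01] -0.98
[-0.01  0.32  0.01] -0.98
[-0.04  0.32  0.01] -0.98
[-0.07  0.31  0.01] -0.98
[-0.1   0.3   0.01] -0.98
[-0.13  0.29  0.01] -0.98
[-0.15  0.28  0.01] -0.98
```

Emit:
move_arm:
  rows: "0.2 0.25 0 -0.98 0.5; 0.17 0.27 0 -0.98 0.5; 0.14 0.28 0 -0.98 0.5; 0.12 0.3 0 -0.98 0.5; 0.09 0.31 0 -0.98 0.5"

```text
clock: 22.65
tcp_pos: [0.5329, 0.2598, 0.2574]
ee_rot: [0.302, 0.953, -0.017, 0.007]
force: [-0.1, 0.1, -0.1]
width: 0.5
```

Emit:
move_arm:
  rows: "0.06 0.31 0 -0.98 0.5; 0.03 0.32 0 -0.98 0.5; -0.01 0.32 0 -0.98 0.5; -0.04 0.32 0 -0.98 0.5; -0.07 0.31 0 -0.98 0.5"

```text
clock: 23.28
tcp_pos: [0.5601, 0.3175, 0.2554]
ee_rot: [0.062, 0.998, -0.018, 0.003]
force: [-0.1, -0.4, -0.2]
width: 0.498
```

Emit:
move_arm:
  rows: "0 0 0 -0.98 0.5; 0 0 0 -0.98 0.5; 0 0 0 -0.98 0.5; 0 0 0 0 0.5"

```text
clock: 23.78
tcp_pos: [0.56, 0.3172, 0.2554]
ee_rot: [-0.083, 0.996, -0.018, -0.0]
force: [-0.1, 0.0, 0.5]
width: 0.499
```

Run:
```python
from h import *
go([.5766,.3518,.255],99.5)
f,s=look('w16')
im=f['pixels'];h=cv2.cvtColor(im,cv2.COLOR_RGB2HSV);m=((h[...,0]<8)|(h[...,0]>172))&(h[...,1]>150)&(h[...,2]>60)
n,l,st,c=cv2.connectedComponentsWithStats(m.astype(np.uint8))
for i in range(1,n):
    if st[i,4]>60:print(st[i],c[i],wcloud_ray(f,s,*c[i],.215))
print(wpx(f,s,[.5766,.3518,.215]),wpx(f,s,[.5766,.3518,.17]),wpx(f,s,[.4928,.3378,.184]))
```

```text
t 23.77 tcp [0.56   0.3172 0.2554] yaw 99.52 tiltz [ 0.003 -0.036 -0.999] F [-0.1  0.   0.5] w 0.499 q [ 0.35  0.58  1.03 -0.03  1.53 -1.39]
spin units 0.0 (after-spin frame:)
units [-0.55  0.79  0.01]
[296 220  11  16 135] [300.57777778 228.11111111] [0.56081423 0.34624855 0.215     ]
[303.294781   249.72329225] [297.56017957 224.36563763] [303.67760971 121.80715097]
```

View pics/w16.png

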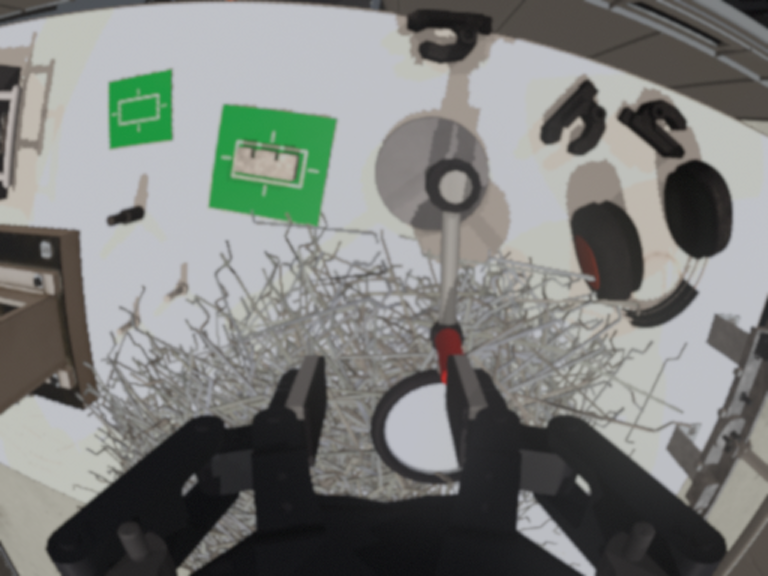

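Emit:
move_arm:
  rows: "-0.28 0.42 0 0 0.5; -0.27 0.42 0 0 0.5; 0 0 0 0 0.5; 0 0 0 0 0.5"

```text
clock: 24.32
tcp_pos: [0.5761, 0.3534, 0.2543]
ee_rot: [-0.083, 0.996, -0.018, 0.0]
force: [0.4, -0.1, 0.1]
width: 0.498
```

Run:
```python
from h import *
go([.5766,.3518,.183],99.5)
s=robot.read_state();r=R.from_quat(s['ee_rot']).as_matrix();print(np.round(r.T@(np.array([.5766,.3518,.183])-s['tcp_pos'])/.04,2))
f,s=look('w17')
```

```text
t 24.32 tcp [0.5761 0.3534 0.2543] yaw 99.51 tiltz [ 0.003 -0.036 -0.999] F [ 0.4 -0.1  0.1] w 0.498 q [ 0.39  0.67  0.89 -0.03  1.59 -1.35]
spin units 0.0 (after-spin frame:)
units [-0.   -0.04  1.78]
[-0.01  0.02  1.78]
```

View pics/w17.png

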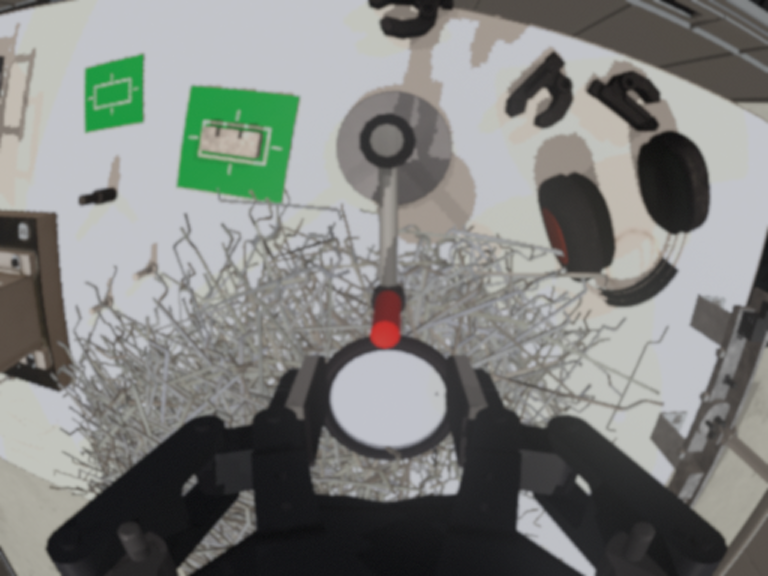

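Run:
```python
from h import *
f=pickle.load(open('w17.pkl','rb'));s=f['st']
for a,z in(((385.5,333),.215),((387,397),.168),((387,140),.184)): print(np.round(wcloud_ray(f,s,a[0]/1.5,a[1]/1.5,z),4))
```

```text
[0.5772 0.3529 0.215 ]
[0.6376 0.3622 0.168 ]
[0.4947 0.3386 0.184 ]
```

Emit:
move_arm:
  rows: "-0.01 0.02 0.7 0 0.5; 0 0 0.7 0 0.5; 0 0 0.35 0 0.5; 0 0 0 0 0.5; 0 0 0 0 0.3"

```text
clock: 25.0
tcp_pos: [0.5772, 0.3524, 0.1859]
ee_rot: [-0.083, 0.996, -0.018, 0.001]
force: [-0.5, 0.1, -0.0]
width: 0.313
```

Emit:
move_arm:
  rows: "0 0 0 0 0; 0 0 0 0 0; 0 0 0 0 0; 0 0 0 0 0"
  grip_force: 25

```text
clock: 25.5
tcp_pos: [0.5772, 0.3525, 0.1858]
ee_rot: [-0.083, 0.996, -0.018, 0.001]
force: [-0.7, -1.2, 6.0]
width: 0.154
```

Run:
```python
from h import *
s=robot.read_state();r=R.from_quat(s['ee_rot']).as_matrix();p=s['tcp_pos']
print(p,s['width'],s['force'],s['joint_pos'])
piv=np.array([.4928,.3378]);d=p[:2]-piv;rad=np.hypot(*d);a0=np.arctan2(d[1],d[0]);print('rad',rad,np.degrees(a0))
a1=np.radians(-84.5);n=17
# yaw at k
yaw0=np.arctan2(r[1,1],r[0,1])
prev=p[:2]
for k in range(1,n+1):
    a=a0+(a1-a0)*k/n;q=piv+rad*np.array([np.cos(a),np.sin(a)]);dd=q-prev;prev=q
    y=yaw0+(a1-a0)*(k-1)/n
    print(np.round([(-np.sin(y)*dd[0]+np.cos(y)*dd[1])/.04,(np.cos(y)*dd[0]+np.sin(y)*dd[1])/.04,-(a1-a0)/n/.1],3),np.round(q,4))
```

```text
[0.57722638 0.35246788 0.18578015] 0.1543284167634741 [-0.66385415 -1.24361683  6.04469796] [ 0.38849049  0.69832904  1.01878946 -0.03459481  1.43250185 -1.34423007]
rad 0.0856910802633405 9.855948357569082
[ 0.009 -0.207  0.969] [0.5782 0.3442]
[ 0.009 -0.207  0.969] [0.5785 0.3359]
[ 0.009 -0.207  0.969] [0.5779 0.3277]
[ 0.009 -0.207  0.969] [0.5765 0.3195]
[ 0.009 -0.207  0.969] [0.5743 0.3115]
[ 0.009 -0.207  0.969] [0.5714 0.3037]
[ 0.009 -0.207  0.969] [0.5677 0.2963]
[ 0.009 -0.207  0.969] [0.5634 0.2892]
[ 0.009 -0.207  0.969] [0.5583 0.2826]
[ 0.009 -0.207  0.969] [0.5527 0.2765]
[ 0.009 -0.207  0.969] [0.5465 0.271 ]
[ 0.009 -0.207  0.969] [0.5398 0.2661]
[ 0.009 -0.207  0.969] [0.5326 0.2619]
[ 0.009 -0.207  0.969] [0.5251 0.2584]
[ 0.009 -0.207  0.969] [0.5173 0.2557]
[ 0.009 -0.207  0.969] [0.5092 0.2537]
[ 0.009 -0.207  0.969] [0.501  0.2525]
```

Emit:
move_arm:
  rows: "0.01 -0.207 0.006 0.97 0; 0.01 -0.207 0.006 0.97 0; 0.01 -0.207 0.006 0.97 0; 0.01 -0.207 0.006 0.97 0; 0.01 -0.207 0.006 0.97 0"

```text
clock: 26.12
tcp_pos: [0.5748, 0.3112, 0.1858]
ee_rot: [0.16, 0.987, -0.016, 0.006]
force: [4.1, -0.2, 3.5]
width: 0.153
```

```bash
cat > arc.py <<'E'
from h import *
s=robot.read_state();p=s['tcp_pos'];r=R.from_quat(s['ee_rot']).as_matrix()
d=p[:2]-np.array([.4928,.3378]);print('t',s['clock'],'p',p,'rad',np.hypot(*d),'ang',np.degrees(np.arctan2(d[1],d[0])),'yaw',np.degrees(np.arctan2(r[1,1],r[0,1])),'F',np.round(s['force'],1),s['width'])
E
python3 arc.py
```

```text
t 26.125 p [0.57479409 0.3112296  0.18582757] rad 0.08619174880169317 ang -17.955054697960954 yaw 71.56568181819121 F [ 4.1 -0.2  3.5] 0.15293114274047384
```

Emit:
move_arm:
  rows: "0.02 -0.207 0.006 0.97 0; 0.01 -0.207 0.006 0.97 0; 0.01 -0.207 0.006 0.97 0; 0.01 -0.207 0.006 0.97 0; 0.01 -0.207 0.006 0.97 0"

```text
clock: 26.75
tcp_pos: [0.5531, 0.2758, 0.1858]
ee_rot: [0.393, 0.92, -0.015, 0.011]
force: [5.3, -3.8, 3.8]
width: 0.153
```

Emit:
move_arm:
  rows: "0.01 -0.207 0.003 0.97 0; 0.01 -0.207 0.003 0.97 0; 0.01 -0.207 0.003 0.97 0; 0.01 -0.207 0 0.97 0; 0.01 -0.1 0 0.5 0"

```text
clock: 27.38
tcp_pos: [0.521, 0.2563, 0.1858]
ee_rot: [0.583, 0.813, -0.013, 0.014]
force: [4.6, -8.7, 3.1]
width: 0.151
```

```bash
python3 arc.py
python3 - <<'E'
from h import *
f=vision.grab_frame('top');pickle.dump(f,open('top1.pkl','wb'));save('top1c.png',f['pixels'][120:250,120:280],4.5)
look('w18')
E
```

```text
t 27.375 p [0.52101133 0.25630445 0.18576568] rad 0.0862403807192133 ang -70.90566861281147 yaw 18.721018606146753 F [ 4.6 -8.7  3.1] 0.15092924234357666
```

View pics/top1c.png

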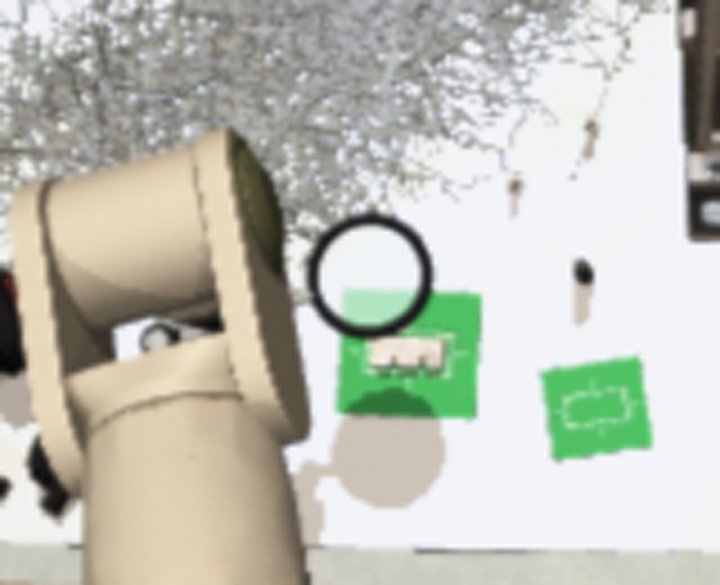

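View pics/w18.png

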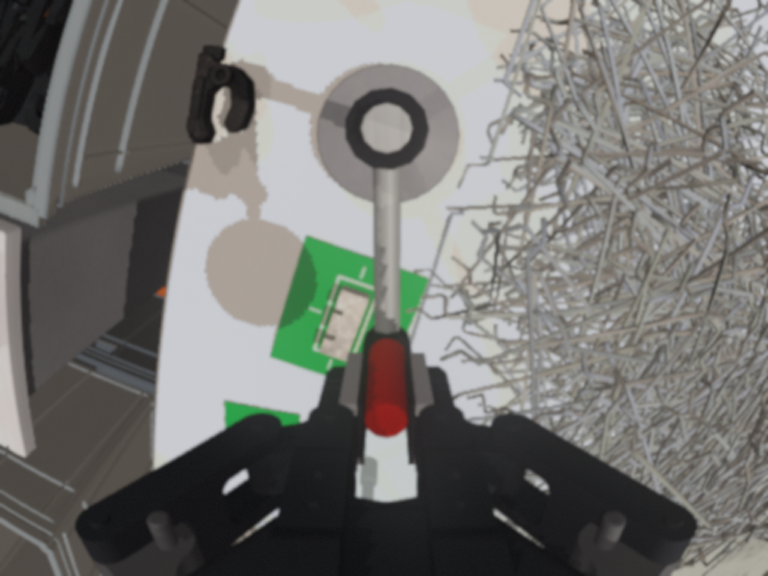

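Emit:
move_arm:
  rows: "0.02 -0.2 0 0.97 0; 0.01 -0.2 0 0.97 0; 0.01 -0.11 0 0.5 0; 0 0 0 0 0; 0 0 0 0 0"

```text
clock: 28.1
tcp_pos: [0.5004, 0.2522, 0.1857]
ee_rot: [0.676, 0.736, -0.013, 0.015]
force: [-0.7, -12.4, 6.3]
width: 0.152
```

```bash
cat > lens.py <<'E'
from h import *
import sys
from scipy.optimize import least_squares
f=vision.grab_frame('top');n=sys.argv[1];pickle.dump(f,open(n+'.pkl','wb'));im=f['pixels'];save(n+'.png',im[120:250,120:280],4.5)
v=im.max(2);m=v<90;m[:150]=0;m[235:]=0;m[:,:185]=0;m[:,240:]=0
g=np.array([ray(f,u,w,.170)[:2] for w,u in zip(*np.nonzero(m))])*1000
r=least_squares(lambda c:np.hypot(g[:,0]-c[0],g[:,1]-c[1])-c[2],[507,190,42],loss='soft_l1',f_scale=2);print('lens',r.x,len(g),np.abs(r.fun).mean())
for z in(.160,):print('z160 shift',ray(f,210,195,.16)-ray(f,210,195,.17))
h=cv2.cvtColor(im,cv2.COLOR_RGB2HSV)
mm=((h[...,0]>45)&(h[...,0]<85)&(h[...,1]>60)).astype(np.uint8);mm[:,:190]=0;mm[:,236:]=0;mm[:150]=0
p=np.array([ray(f,u,w,.003)[:2] for w,u in zip(*np.nonzero(mm))])*1000
print('mat',cv2.minAreaRect(p.astype(np.float32)))
E
python3 arc.py; python3 lens.py top2
```

```text
t 28.1 p [0.50036247 0.25222941 0.18570381] rad 0.08590411623199307 ang -84.94949429630181 yaw 4.878179723813403 F [ -0.7 -12.4   6.3] 0.1524053172613012
lens [503.77388101 187.60527986  39.9493929 ] 174 3.8336454203281387
z160 shift [ 0.00120883  0.00153452 -0.01      ]
mat ((505.21466064453125, 191.6699981689453), (95.64095306396484, 109.16846466064453), 0.6982762217521667)
```

View pics/top2.png

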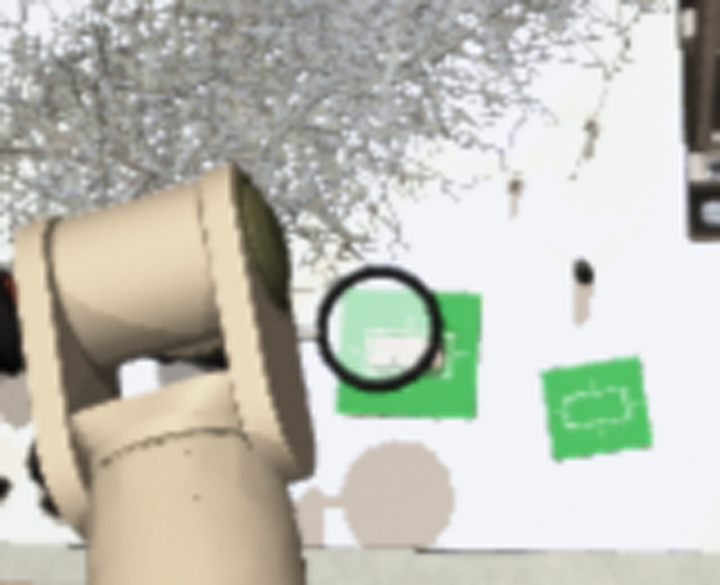

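Run:
```python
from h import *
f=pickle.load(open('top2.pkl','rb'));im=f['pixels']
g=cv2.resize(cv2.cvtColor(im,cv2.COLOR_RGB2GRAY)[170:220,180:232],None,fx=8,fy=8,interpolation=cv2.INTER_CUBIC)
m=(g<95).astype(np.uint8);n,l,st,c=cv2.connectedComponentsWithStats(m)
for i in range(1,n):
    if st[i,4]>2000:
        ys,xs=np.nonzero(l==i);(cx,cy),(a,b),t=cv2.fitEllipse(cv2.convexHull(np.stack([xs,ys],1)))
        u,v=(cx+.5)/8-.5+180,(cy+.5)/8-.5+170
        print(st[i],(u,v),a/8,b/8,ray(f,u,v,.165),ray(f,u,v,.170))
print(px(f,[.5068,.1918,.165]))
```

```text
[    0     0    75   400 16349] (182.8701229095459, 194.78553009033203) 10.403709411621094 53.54172134399414 [0.49754593 0.25368607 0.165     ] [0.49694263 0.25257012 0.17      ]
[   83    76   228   223 12063] (204.13388061523438, 192.96580123901367) 27.997364044189453 28.47213363647461 [0.50399146 0.18737252 0.165     ] [0.50336167 0.18652914 0.17      ]
(np.float64(202.74699271764862), np.float64(192.05587420264968))
```

Run:
```python
from h import *
f=vision.grab_frame('scene');pickle.dump(f,open('scene2.pkl','wb'));im=f['pixels']
print(px(f,[.5068,.1918,.165]),px(f,[.5068,.1918,.015]))
u,v=map(int,px(f,[.5068,.1918,.165]));save('scene2c.png',im[v-40:v+70,u-60:u+60],6);print(u-60,v-40)
```

```text
(np.float64(203.32426126133626), np.float64(151.51503015587184)) (np.float64(208.49542294564344), np.float64(189.61483043732252))
143 111
```

View pics/scene2c.png

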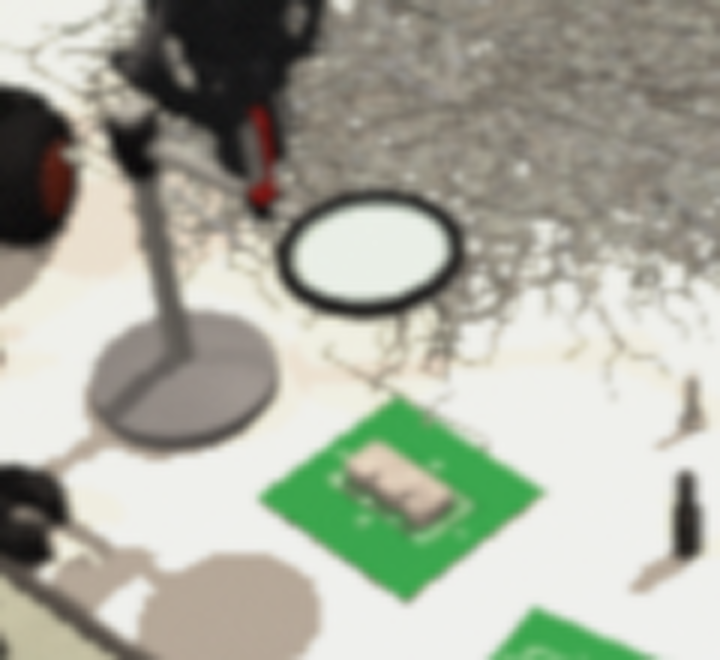

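Run:
```python
from h import *
f=pickle.load(open('scene2.pkl','rb'));im=f['pixels']
g=cv2.resize(cv2.cvtColor(im,cv2.COLOR_RGB2GRAY)[138:168,186:224],None,fx=8,fy=8,interpolation=cv2.INTER_CUBIC)
n,l,st,c=cv2.connectedComponentsWithStats((g<95).astype(np.uint8));print(st)
i=1+np.argmax(st[1:,4]);ys,xs=np.nonzero(l==i);(cx,cy),ab,t=cv2.fitEllipse(cv2.convexHull(np.stack([xs,ys],1)))
u,v=(cx+.5)/8-.5+186,(cy+.5)/8-.5+138;print(u,v,ab,ray(f,u,v,.165),ray(f,u,v,.170))
h=cv2.cvtColor(im,cv2.COLOR_RGB2HSV);mm=((h[...,0]>45)&(h[...,0]<85)&(h[...,1]>110)).astype(np.uint8)
n,l,st,c=cv2.connectedComponentsWithStats(cv2.morphologyEx(mm,cv2.MORPH_CLOSE,np.ones((5,5))))
for i in range(1,n):
    if st[i,4]>200:
        p=np.array([ray(f,a,b,.003)[:2] for b,a in zip(*np.nonzero(l==i))])*1000;print(cv2.minAreaRect(p.astype(np.float32)))
```

```text
[[    0     0   304   240 60815]
 [    0     0    33    79  1844]
 [   25    37   252   170 10301]]
204.4733543395996 152.75939464569092 (171.31968688964844, 253.2177734375) [0.50502034 0.1855312  0.165     ] [0.50114372 0.18094323 0.17      ]
((505.59765625, 188.86236572265625), (103.72725677490234, 94.20140838623047), 87.80107116699219)
((464.0415954589844, 41.29388427734375), (66.71083068847656, 72.72529602050781), 9.566267013549805)
```

Emit:
move_arm:
  rows: "-0.02 0.025 0 -0.1 0; -0.01 0 0 0 0; 0 0 0 0 0"

```text
clock: 28.58
tcp_pos: [0.5014, 0.2523, 0.1857]
ee_rot: [0.672, 0.74, -0.012, 0.014]
force: [0.7, -6.0, 4.6]
width: 0.151
```

```bash
python3 arc.py
```

```text
t 28.575 p [0.501393   0.2522981  0.18573148] rad 0.08593262078414432 ang -84.26100628193502 yaw 5.472802968736148 F [ 0.7 -6.   4.6] 0.151468250379884
```

Release evenly, raise, back off, then check with the cameras.

Emit:
move_arm:
  rows: "0 0 0 0 0.2; 0 0 0 0 0.3; 0 0 0 0 0.4; 0 0 0 0 0.4; 0 0 -0.3 0 0.4"

```text
clock: 29.2
tcp_pos: [0.5005, 0.2534, 0.1967]
ee_rot: [0.672, 0.74, -0.013, 0.013]
force: [0.3, -0.1, 0.2]
width: 0.401
```

Emit:
move_arm:
  rows: "0 0 -0.7 0 0.4; 0 0 -1 0 0.4; 0 0 -1 0 0.4; 0.3 -0.5 -0.5 0 0.4; 0.3 -0.5 0 0 0.4"

```text
clock: 29.82
tcp_pos: [0.457, 0.279, 0.3254]
ee_rot: [0.672, 0.74, -0.011, 0.014]
force: [-0.2, 0.3, 0.3]
width: 0.4
```

Emit:
move_arm:
  rows: "0.8 -0.6 0 0 0.4; 0.8 -0.6 0 0 0.4; 0.8 -0.6 0 0 0.4; 0.8 -0.3 0 0 0.4; 0 0 0 0 0.4"

```text
clock: 30.45
tcp_pos: [0.3601, 0.3989, 0.319]
ee_rot: [0.671, 0.741, -0.012, 0.013]
force: [0.1, -0.9, 0.0]
width: 0.4
```

```bash
cat > chk.py <<'E'
from h import *
import sys
def ell(f,r0,r1,c0,c1,z):
    g=cv2.resize(cv2.cvtColor(f['pixels'],cv2.COLOR_RGB2GRAY)[r0:r1,c0:c1],None,fx=8,fy=8,interpolation=cv2.INTER_CUBIC)
    n,l,st,c=cv2.connectedComponentsWithStats((g<95).astype(np.uint8));i=1+np.argmax(st[1:,4])
    ys,xs=np.nonzero(l==i);(cx,cy),ab,t=cv2.fitEllipse(cv2.convexHull(np.stack([xs,ys],1)))
    u,v=(cx+.5)/8-.5+c0,(cy+.5)/8-.5+r0;return u,v,ab,ray(f,u,v,z)
t=vision.grab_frame('top');s=vision.grab_frame('scene');k=sys.argv[1]
print('top',ell(t,174,212,187,228,.165));print('scene',ell(s,138,168,186,224,.165))
save('top'+k+'.png',t['pixels'][120:250,120:280],4.5);save('scene'+k+'.png',s['pixels'][80:240,120:300],4.2);save('full'+k+'.png',t['pixels'])
for n,f in(('top',t),('scene',s)):
    for r in spotter.outline_of('gauge_mid',f)[:1]:
        p=np.array([ray(f,a,b,.013)[:2] for b,a in zip(*np.nonzero(r['mask']))]);print(n,r['score'],p.mean(0),len(p))
E
python3 arc.py;python3 chk.py A
```

```text
t 30.45 p [0.36013203 0.39889148 0.31904967] rad 0.14605806711694044 ang 155.27468422681707 yaw 5.694080553664441 F [ 0.1 -0.9  0. ] 0.39963282338273615
top (204.01923370361328, 192.44287490844727, (224.5522003173828, 225.23753356933594), array([0.50562863, 0.18778363, 0.165     ]))
scene (204.82997512817383, 152.35259342193604, (171.5549774169922, 253.71038818359375), array([0.50687772, 0.18599268, 0.165     ]))
scene 0.53 [0.50479096 0.18451996] 102
```

View pics/topA.png

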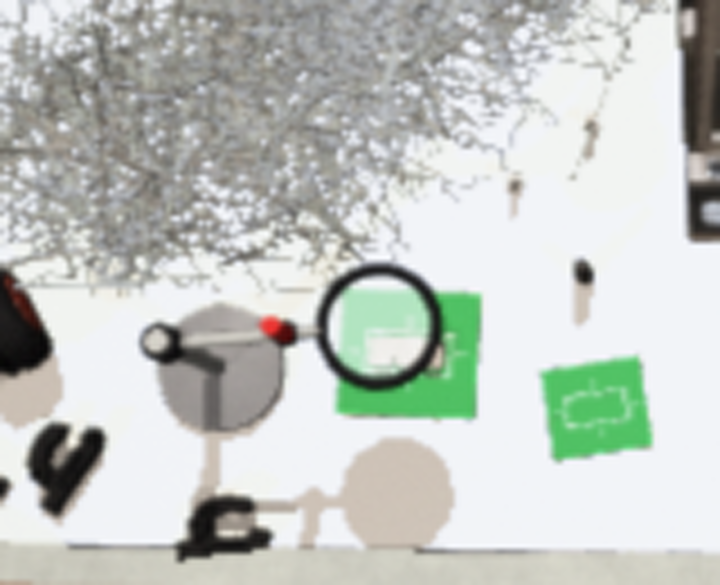

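View pics/sceneA.png

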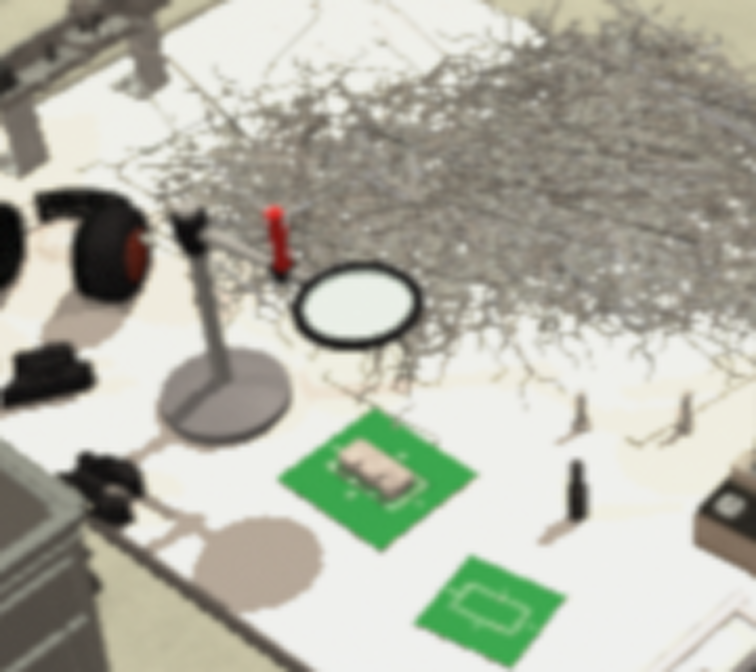

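Run:
```python
from h import *
f=vision.grab_frame('top');a=pickle.load(open('top0.pkl','rb'))['pixels'].astype(int);b=f['pixels'].astype(int)
for n,(r,c) in dict(punch=(180,249),bolt=(163,234),bolt2=(150,250),clip=(237,170)).items():
    w=12;print(n,np.abs(a[r-w:r+w,c-w:c+w]-b[r-w:r+w,c-w:c+w]).mean())
save('fin.png',f['pixels'])
```

```text
punch 2.9675925925925926
bolt 1.8431712962962963
bolt2 0.5515046296296297
clip 2.853587962962963
```

View pics/fin.png

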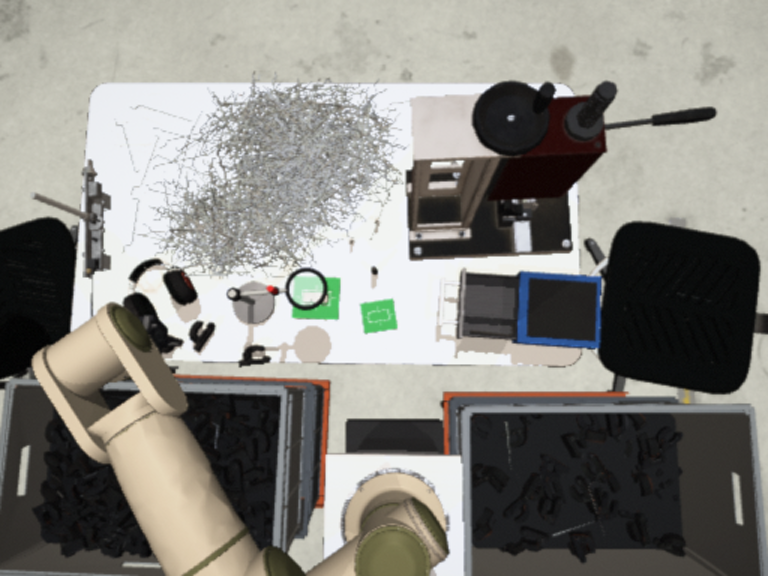

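The picture shows the drawer open (486,305), the block under the lens (307,290), and the punch (374,270), bolt (352,243) and clip (255,355) where they were. The arm is clear of everything.

```bash
python3 -c "
from h import *
print(robot.sign_off())"
```

```text
the job is handed in; nothing more can be done
None
```

The job is done in the order asked and handed in at about 31 s. I opened the drawer to its stop, left the hex key inside, and laid the gauge block in the outline on the larger green mat. I then swung the lens over the block by its red peg and let go.

**Last checks**
- **Gauge block:** the wrist camera shows it flat, square and within about 1 mm of the outline's centre. It was let go once the gripper felt the mat under it.
- **Lens:** the last check puts it within about 1 mm of the block sideways (top camera −1 mm, scene camera +1 mm). Along the arm both cameras put it about 3 to 4 mm past the block's centre. Swinging cannot change that: I measured the mat at about 147 mm from the pivot, and the lens sits at 150 mm.
- **Punch, bolt and clip:** they look unchanged in the before and after top images.

**What did not go cleanly**
- **Drawer stop:** at the drawer's stop the wrist read about 48 N while the fingers held the handle. That is under the 120 N wrist limit and came through the fingers, so I do not count it against the 40 N limit on the arm and gripper body. I eased off at once.
- **Last wrist joint:** it reached its range limit once while carrying the block, so I turned the block the other way round. This left the tool tilted about 2° for the rest of the job, with no visible effect on the block.

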